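Draw an air sample: clip in the tube and hold the pump at the set stroke

TASK

Take the glass sampling tube from its rest and push it down past the sprung jaw of the sampling pump until it lies home and level in the fork clips, one end inside the rubber socket; then let go of it. Only then draw the air sample: pull the pump's knob out until the pointer on its shaft stands level with the rider on the volume rail, without overshooting or moving the rider, and keep hold of it there against the spring. Finish while still holding the knob at the rider, so the stroke is kept while the air passes through the tube, and leave the things standing around undisturbed.

Things in the scene. Friction and masses are not known exactly. Their poses are not given: they have to be found in the camera images.
- tube_center (a point): Middle of the glass sampling tube, a round rod 10 mm in diameter and 120 mm long with black filling, the same at both ends (either end may go in the socket), 18 g. It lies level on its rest with its axis 29 mm above the worktop. x axis along the tube; y and z turn as the tube rolls about its own axis.
- tube_rest: Fixed low grey rest, 110 x 40 mm, origin under its middle, x along the tube that lies on it. Two notched blocks 12 mm thick, 32 mm high, stand 42 mm either side of the middle; between them (72 mm free) there is only the 5 mm base, so the tube can be taken at its middle from above.
- pump: Air sampling pump on a fixed aluminium stand 350 x 82 mm, plate top 12 mm above the worktop, origin under its middle. Its x axis runs along the pump, from the pull knob (-x) past the clear barrel (x -60 to +46 mm, radius 23 mm) and the rubber socket (x 55 to 79 mm) to a plain fork (x 158 to 168 mm, top 68 mm above the worktop); +y is the side of the sprung jaw, -y the side of the volume rail. Pump, shaft and seated tube share one axis, 50 mm above the worktop, at y = 0.
- seat (a point): Where the middle of the tube comes to lie when home: pump x = 120 mm, 50 mm above the worktop; axes as the pump's (x along the seated tube). Tube slots are 12 mm wide, with flared mouths. The socket's far end (x = 55 mm) is 5 mm short of the end of a tube at this point. From 79 to 158 mm of pump x there is nothing but the stand's plate, so fingers can stay round the tube's middle while it is pushed down from above.
- jaw (a joint): Sprung jaw over the rubber socket, a black hinged flap on the +y side with a free-turning roller 10 mm thick over the slot and a flared lip to 78 mm above the worktop. 0 = closed (rad). A tube pushed straight down from above swings it to about 0.1 to 0.15 at some 4 to 9 N, then it snaps shut again over the tube. A tube held at its middle may tip a little in the fingers, its end hanging back on the roller, before it snaps in: push on until it lies level.
- pump_handle: Pull knob with piston shaft; origin at the middle of the knob, 50 mm above the worktop. Black waisted round knob, axis along the pump, 31 mm long, 26 mm across the waist (12 mm long) and 33 mm across its two rims; free from above and on both sides. At rest its middle is 45 mm in front of the barrel's cap. It slides out towards the pump's -x, at most 75 mm, against a return spring: about 4 N at rest, 9 N at 50 mm, and springs back if let go.
- pointer_tip (a point): Tip of the thin steel pointer that is fixed to the shaft 30 mm behind the knob's middle (towards the barrel) and moves with it; the tip hangs beside the volume rail, 17 mm above the worktop. Axes as the pump's.
- rider_tip (a point): Point of the small dark metal rider (10 x 15 mm, with a brass screw head, top 24 mm above the worktop) clipped on the white graduated volume rail, on the rail side of the shaft. It was set by hand 30 to 60 mm from the pointer's rest place, towards the pump's -x. The stroke is right when pointer tip and rider tip have the same x along the pump. The rider can be shoved, and must stay where it is set. Axes as the pump's.
- lab_timer: Bystander: small white desk timer, 69 x 70 x 34 mm, origin under its middle.
- vial_a: Bystander: clear screw-cap vial, 23 mm wide, 48 mm high, origin under its middle.
- beaker_small: Bystander: small clear beaker, 50 mm wide, 62 mm high, origin under its middle.
- vial_b: Bystander: amber screw-cap vial with a white cap, 23 mm wide, 48 mm high, origin under its middle.
- tube: The whole glass sampling tube; origin on its wall, 5 mm off the axis, half-way along.

How it is judged (in metres and radians):
On the way, in this order (a step that is already met when the one before it is completed fails the run):
1. the tube is home in socket and fork under the closed jaw, and let go (x of tube_center in the frame of seat between -0.01 and 0.01 m and y of tube_center in the frame of seat between -0.003 and 0.003 m and z of tube_center in the frame of seat between -0.003 and 0.003 m and angle between the x axis of tube_center and the x axis of seat, either way round below 0.06 rad and value of joint jaw below 0.06 rad and contact force between the fingers and tube below 0.05 N), for 0.2 s.
2. the knob is drawn until the pointer is level with the rider, and held (x of pointer_tip in the frame of rider_tip between -0.004 and 0.004 m and contact force between the fingers and pump_handle above 1 N), for 0.5 s.
At the end, for the whole second after the job is handed in: The tube lies home in the clips (middle within 10 mm of the seat along the pump, 3 mm across and in height, within 0.06 rad of the pump's axis, jaw closed to under 0.06 rad); the pointer is within 4 mm of the rider along the pump and at rest; the fingers still hold the knob (more than 1 N) (all of step 2 and x of tube_center in the frame of seat between -0.01 and 0.01 m and y of tube_center in the frame of seat between -0.003 and 0.003 m and z of tube_center in the frame of seat between -0.003 and 0.003 m and angle between the x axis of tube_center and the x axis of seat, either way round below 0.06 rad and value of joint jaw below 0.06 rad and linear speed of pump_handle below 0.01 m/s); the arm keeps its last pose, push and grip.
It fails at once if the knob is drawn more than 10 mm while the tube is not home in the clips (distance of pointer_tip from where it was at the start of the episode above 0.01 m and not (x of tube_center in the frame of seat between -0.01 and 0.01 m and y of tube_center in the frame of seat between -0.003 and 0.003 m and z of tube_center in the frame of seat between -0.003 and 0.003 m and angle between the x axis of tube_center and the x axis of seat, either way round below 0.06 rad and value of joint jaw below 0.06 rad)).
It fails at once if the pointer is drawn more than 10 mm past the rider (x of pointer_tip in the frame of rider_tip below -0.01 m).
It fails at once if the rider is moved by more than 4 mm (distance of rider_tip from where it was at the start of the episode above 0.004 m).
It fails at once if a bystander is moved by more than 20 mm (distance of any of lab_timer, vial_a, beaker_small, vial_b from where it was at the start of the episode above 0.02 m).
It also fails if it takes over 48 s, if anything falls off the work surface, if the arm or the gripper's body presses on something with over 40 N, if the wrist force passes 120 N, or if a joint passes its speed limit or range.

ROBOT

A 6-joint arm with a two-finger parallel gripper is mounted at the origin on a cart in front of the work surface, level with it; the furniture and walls round the work are solid. World frame = base frame: x ahead of the robot, y to its left, z up, the work surface at z = 0. Lengths are in m, angles in degrees, forces in N, time in s.
With the tool pointing down it reaches from about 0.25 to 0.725 m from the base axis. Payload 9.7 kg.
Tool frame: the origin (TCP) lies on the centre line of the jaws, within the pads' length; the fingertips stand 19 mm ahead of it and the grasp point (between the pads) is the TCP; z points along the fingers, y is the direction in which the jaws open and shut (so a half turn about z gives the same grasp; the last joint's range is limited). The gripper opens to 85 mm and grips with 20 to 120 N. Pads are 22 mm wide; open, the fingers measure 114 mm over their backs; the gripper's body (76 mm by 85 mm) begins 54 mm behind the grasp point. The pads swing forward as they close: fully open they stand 13 mm farther back than shut.
Start: joints at [-64.057, 4.979, 10.078, 95.1, 0, 90], TCP at [0.241, -0.495, 0.212] pointing down, gripper open.
Joint ranges: [-179.16, 179.16], [-48.56, 103.87], [-65.8, 70.77], [-126.05, 130.52], [-82.76, 87.17], [-180, 180]. Speed limits (degrees/s): [127.2, 127.2, 147.25, 180, 180, 180].

INTERFACE

Orientations are given as [roll, pitch, yaw] about the fixed x, y, z axes, in that order (R = Rz(yaw) Ry(pitch) Rx(roll)).
In Python, from workcell import bot gives the robot as it stands.
- The arm moves only by the tool servo_tool, never from a script. Its argument "motion" is a list that holds one entry, the list of rows, each a list of 6 numbers: the shift along the tool's x, y, z in mm, then the turn, a rotation vector about the tool's x, y, z in rad. A call has 1 to 5 rows; each row shifts and turns the commanded pose from where the row before left it, along the tool's axes as they then stand; what a row does not reach is not made up. A row lasts 1/10 s, in which the tool goes at most 50 mm and 8.59 degrees, less where a joint would pass 70% of its speed; a pose out of reach is approached as far as the arm can. A call is refused whole if a number of a shift passes 50 or a number of a turn 0.15, either way. A call with a gripper value outside its range is refused whole. "gripper" is the finger opening in mm, from 0 to 85.4, set as the call begins (left out, the last holds). The fingers move at their own pace and stop on an object; "newtons" is the grip in N (left out, the last holds). Time passes only in rows, so rows that do not move let the fingers close. It gives the time, the measured TCP pose, the force and the opening at its end, in the units of the state.
- bot.get_obs(): the state, without advancing time (a new reading comes with each control period).
- bot.camera(name): name is "scene" or "top"; returns a dict with "color" (384x512x3 uint8, red, green, blue), "fx", "fy", "cx", "cy" (pixels), "R" (3x3) and "t" (3): a world point X has camera coordinates R X + t. Camera axes: x right, y down, z forward; pixel columns grow to the right and rows downward; lengths in m; the calibration is good to about 2 mm. A picture is of the moment at which its call begins. There is no depth.
- bot.job_done(): hands the job in, once; it reports no verdict.
Trained networks look in a picture, given as the dict that the camera call returned (one of the last four; its "shot" number tells which), for a name from the list of things; names that differ only in an ending like _2 or _b are one class to them, and where a whole thing is asked for, a point or a joint stands for the part that bears it (a point fixed in the world has none). Each returns a list of dicts, best first, with "confidence" (0 to 1); they miss things now and then, are a little off and sometimes report something else, mostly with a low value. They report only what shows in the picture. A call takes as long as a camera call.
- bot.look_for(picture, label): "rect" ([left, top, width, height] in pixels, round what is visible of it).
The state is a dict: "time": time; "q": joint angles; "qd": joint speeds; "joint_efforts": joint torques, N m; "ee_pos": TCP position; "tcp_rot": TCP orientation; "wrist_force": force on the tool from outside, world axes, zero at the start; "torque": the same for the moment, N m; "opening": finger opening in m.
Only numpy, scipy, OpenCV 4.12 (cv2) and the standard library are available. Lean on these libraries where they do the work, as an engineer would, in place of code of your own. Each camera call takes 0.05 s, during which the arm holds its last target.

## Working session

There is one attempt and no reset: what is moved stays moved. The work goes in short steps, Python scripts to look and compute and a tool call to move; the robot and the scene stay as the last step left them, time stands still between calls to the robot, and variables do not carry over. Pictures are saved under pics/ and viewed, and the job is handed in when it is done.

Besides the shell and the picture viewer there is one more tool, called after "Emit:" as name([rows], argument=value, ...), one row to a line, values as JSON. servo_tool: Moves the arm, as the interface text tells. Its arguments: {"type":"object","properties":{"motion":{"type":"array","items":{"type":"array","items":{"type":"array","items":{"type":"number"}}}},"gripper":{"type":"number"},"newtons":{"type":"number"}},"required":["motion"]}

```bash
ls; mkdir -p pics; python3 - <<'E'
from workcell import bot
import cv2,json
o=bot.get_obs();print(o)
for n in("scene","top"):
    p=bot.camera(n);cv2.imwrite(f"pics/{n}0.png",cv2.cvtColor(p["color"],cv2.COLOR_RGB2BGR))
    print(n,p["fx"],p["fy"],p["cx"],p["cy"],p["R"],p["t"])
    for l in["tube","tube_rest","pump","jaw","pump_handle","pointer_tip","rider_tip","lab_timer","vial_a","beaker_small","tube_center"]:
        try: print(l,[(d["rect"],round(d["confidence"],2)) for d in bot.look_for(p,l)][:3])
        except Exception as e: print(l,e)
E
```

```text
pics
{'time': 0.0, 'q': array([-6.40560778e+01,  5.01005822e+00,  1.00368879e+01,  9.51011370e+01,
        1.83941884e-03,  9.00017387e+01]), 'qd': array([ 0.04976394, -0.05731294, -0.05390709, -0.00386347, -0.03205653,
       -0.03359425]), 'joint_efforts': array([ 1.17398933e-03, -5.20390713e+01,  4.64798963e+01,  1.64218352e-02,
        3.15704676e-05, -4.20853240e-06]), 'ee_pos': array([ 0.24051817, -0.49434042,  0.21091489]), 'tcp_rot': array([-1.79925693e+02, -1.83716241e-03,  2.59421811e+01]), 'wrist_force': array([ 0.18962039,  0.40873733, -0.09299425]), 'torque': array([-0.0125309 ,  0.01012628,  0.00329112]), 'opening': 0.08562737634172778}
scene 364.7207191521442 364.7207191521442 252.32940474225052 192.0049851614368 [[-0.85831024 -0.51273671 -0.02011482]
 [-0.32603992  0.57521507 -0.75021703]
 [ 0.39623416 -0.63736073 -0.66088561]] [0.56588043 0.19740333 0.83585859]
tube [([219.7, 290.0, 37.6, 39.2], 0.5)]
tube_rest [([218.5, 287.3, 39.6, 46.4], 0.89)]
pump [([247.3, 158.1, 85.7, 86.7], 0.64)]
jaw []
pump_handle [([261.6, 202.9, 18.5, 17.9], 0.59), ([248.4, 154.4, 82.8, 9
[... 583 characters left out ...]
2, 12.3, 9.1], 0.54), ([235.6, 216.1, 23.3, 13.1], 0.54), ([128.2, 226.5, 16.2, 45.4], 0.52)]
tube_rest [([125.4, 223.5, 30.4, 43.8], 0.97), ([234.7, 214.5, 22.9, 15.1], 0.47), ([157.2, 165.5, 10.5, 11.1], 0.32)]
pump [([213.6, 210.3, 138.9, 42.1], 0.72)]
jaw [([112.2, 153.5, 22.9, 23.7], 0.69), ([301.2, 219.0, 15.8, 7.7], 0.56)]
pump_handle [([233.7, 216.3, 24.5, 8.4], 0.65)]
pointer_tip [([236.9, 215.1, 21.6, 10.5], 0.65)]
rider_tip []
lab_timer [([152.5, 132.6, 31.9, 30.6], 0.8), ([234.1, 215.0, 26.8, 12.7], 0.33)]
vial_a [([368.1, 247.7, 12.5, 7.4], 0.56), ([158.2, 167.3, 10.3, 8.7], 0.47)]
beaker_small [([112.4, 154.0, 26.7, 23.8], 0.77)]
tube_center [([129.0, 231.7, 17.5, 37.6], 0.48)]
```

```bash
python3 - <<'E'
import cv2
a=cv2.imread("pics/scene0.png");b=cv2.imread("pics/top0.png")
cv2.imwrite("pics/s1.png",cv2.resize(a,(800,600),interpolation=cv2.INTER_CUBIC))
cv2.imwrite("pics/t1.png",cv2.resize(b[200:265,205:365],(800,325),interpolation=cv2.INTER_CUBIC))
cv2.imwrite("pics/t2.png",cv2.resize(b[210:285,100:200],(800,600),interpolation=cv2.INTER_CUBIC))
cv2.imwrite("pics/s2.png",cv2.resize(a[150:255,240:345],(600,600),interpolation=cv2.INTER_CUBIC))
E
```

```text
(no output)
```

View pics/s1.png

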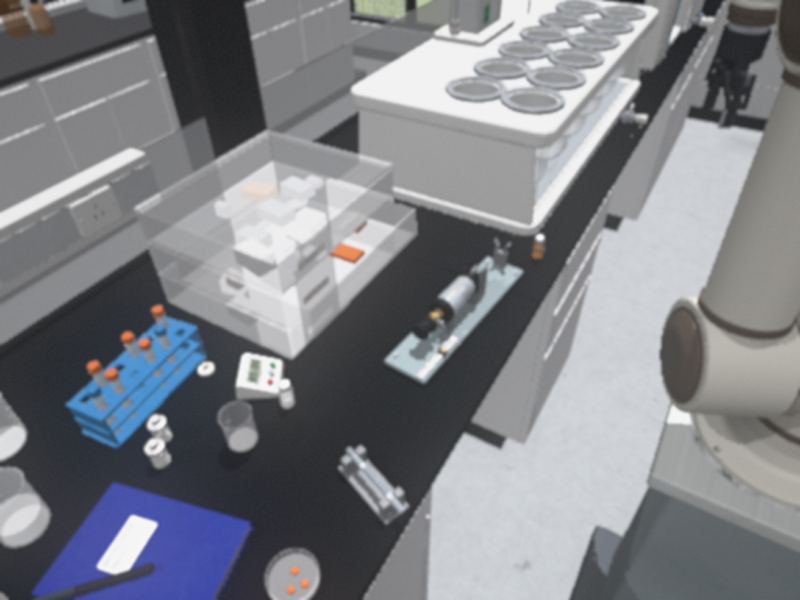

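View pics/t1.png

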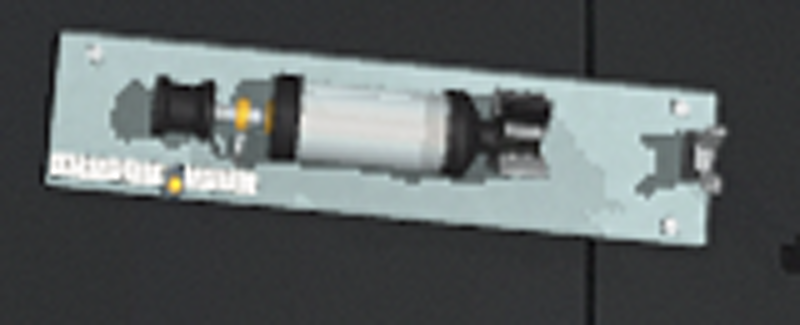

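View pics/t2.png

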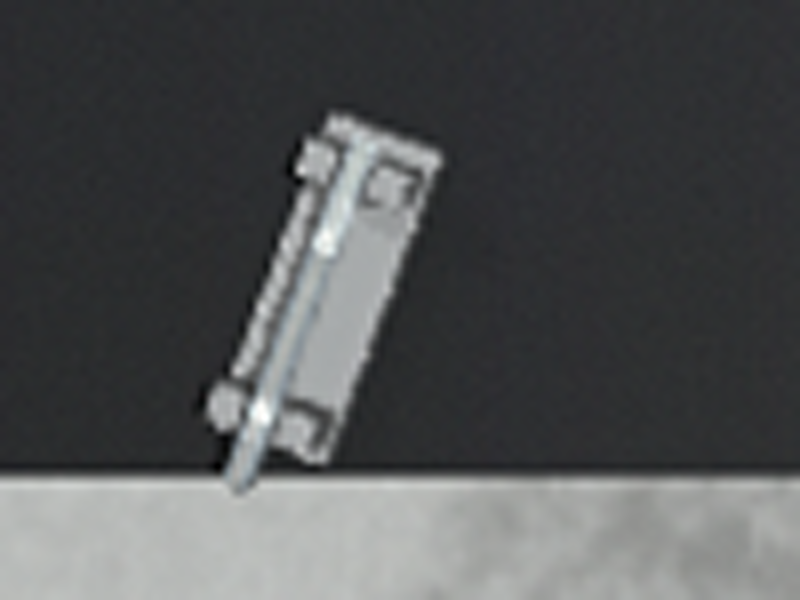

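View pics/s2.png

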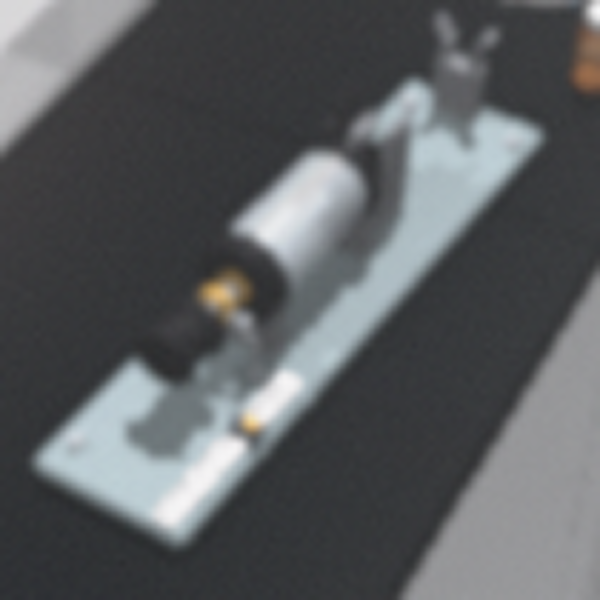

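View pics/top0.png

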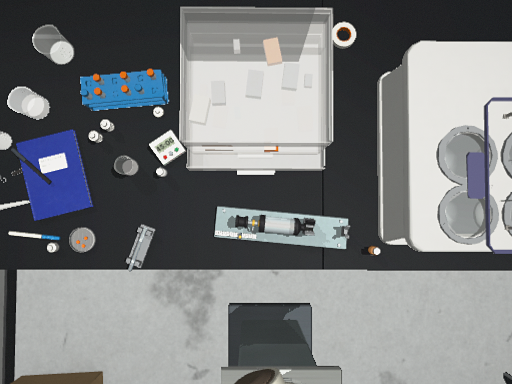

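The top view shows the pump at pixels (214–350, 206–250), with the knob at the left. The tube rest is at about (140, 247). The rider's brass screw is at about (240, 237). The jaw side faces away from the robot (+x world), so pump x points along world -y.

```bash
cat > h.py <<'E'
import numpy as np,cv2
CAM={"scene":dict(f=364.7207191521442,c=(252.32940474225052,192.0049851614368),R=np.array([[-0.85831024,-0.51273671,-0.02011482],[-0.32603992,0.57521507,-0.75021703],[0.39623416,-0.63736073,-0.66088561]]),t=np.array([0.56588043,0.19740333,0.83585859])),
"top":dict(f=439.6624639291219,c=(256.64458301426004,196.26471546831326),R=np.array([[0.00217279,-0.99991781,0.0126353],[-0.99931381,-0.00263833,-0.03694509],[0.03697539,-0.01254635,-0.99923741]]),t=np.array([0.06532272,0.60380596,1.15214668]))}
def proj(n,X):
    C=CAM[n];P=np.atleast_2d(X)@C["R"].T+C["t"];return P[:,:2]/P[:,2:]*C["f"]+np.array(C["c"])
def unproj(n,uv,z):
    C=CAM[n];uv=np.atleast_2d(uv).astype(float);d=np.c_[(uv-np.array(C["c"]))/C["f"],np.ones(len(uv))]@C["R"];o=-C["R"].T@C["t"]
    return o+d*((z-o[2])/d[:,2:])
E
python3 - <<'E'
from h import *
from scipy.optimize import least_squares
def plate(n,roi):
    im=cv2.imread(f"pics/{n}0.png").astype(np.float32);x0,y0,x1,y1=roi
    S=8;g=cv2.resize(im[y0:y1,x0:x1],None,fx=S,fy=S,interpolation=cv2.INTER_CUBIC)
    m=((g[...,1]>105)).astype(np.uint8)
    cs,_=cv2.findContours(m,0,cv2.CHAIN_APPROX_NONE);c=max(cs,key=cv2.contourArea)[:,0].astype(float)
    return (c+0.5)/S-0.5+[x0,y0]
for n,roi in(("top",(205,195,365,265)),("scene",(240,150,345,255))):
    c=plate(n,roi);P=unproj(n,c,0.012)[:,:2]
    def sd(p):
        ca,sa=np.cos(p[2]),np.sin(p[2]);d=P-p[:2];l=np.c_[d[:,0]*ca+d[:,1]*sa,-d[:,0]*sa+d[:,1]*ca]
        q=np.abs(l)-[.175,.041];return np.minimum(np.max(q,1),0)+np.hypot(*np.maximum(q,0).T),l
    p0=np.r_[P.mean(0),np.radians(-95)]
    for k in range(3):
        r=least_squares(lambda p:sd(p)[0]/.001,p0,loss="cauchy",f_scale=.5);p0=r.x
    print(n,r.x[:2],np.degrees(r.x[2]),np.median(np.abs(sd(r.x)[0])),[np.median(e) for e in [sd(r.x)[0]]])
    p=r.x;R=np.array([[np.cos(p[2]),-np.sin(p[2])],[np.sin(p[2]),np.cos(p[2])]])
    for nm,v in dict(seat=(.12,0,.05),knob=(-.105,0,.05),fork=(.163,0,.068),pt=(-.075,-.03,.017)).items():
        X=np.r_[p[:2]+R@v[:2],v[2]];print(nm,X,proj("top",X),proj("scene",X))
E
```

```text
top [0.52186411 0.00176877] -95.26913828703964 0.0003850628537079362 [np.float64(-0.000358939048676149)]
seat [ 0.510844   -0.11772415  0.05      ] [[329.01580864 232.20999401]] [[315.38841311 166.89268025]]
knob [0.53150671 0.10632507 0.05      ] [[241.26056751 223.94166339]] [[273.21812265 210.42516821]]
fork [ 0.50689513 -0.16054245  0.068     ] [[347.29134193 234.13290128]] [[322.91911204 154.92727009]]
pt [0.49887845 0.07920687 0.017     ] [[251.84638531 236.10047606]] [[288.63350798 217.35883209]]
scene [0.51921663 0.00536166] -95.43806948408766 0.0037602665713485743 [np.float64(-0.00017076664172915867)]
seat [ 0.50784426 -0.11409824  0.05      ] [[327.60312289 233.3855057 ]] [[315.83574373 167.84880338]]
knob [0.52916746 0.10988908 0.05      ] [[239.85827813 224.8585657 ]] [[273.35882856 211.576199  ]]
fork [ 0.50376915 -0.15690471  0.068     ] [[345.85431768 235.3777635 ]] [[323.42289149 155.8470031 ]]
pt [0.49645939 0.0828672  0.017     ] [[250.44753905 237.02369485]] [[288.83202016 218.5348739 ]]
```

```bash
cat > ov.py <<'E'
from h import *
import sys
def W(p,v):
    c,s=np.cos(p[2]),np.sin(p[2]);v=np.atleast_2d(v);return np.c_[p[0]+c*v[:,0]-s*v[:,1],p[1]+s*v[:,0]+c*v[:,1],v[:,2]]
def overlay(n,src,roi,S,p,out,oy=0):
    x0,y0,x1,y1=roi;im=cv2.resize(cv2.imread(src)[y0:y1,x0:x1],None,fx=S,fy=S,interpolation=cv2.INTER_CUBIC)
    def pl(v,col,cl=False):
        q=((proj(n,W(p,v))-[x0,y0]+.5)*S-.5).round().astype(int);cv2.polylines(im,[q],cl,col,1,cv2.LINE_AA)
    pl([(-.175,oy-.041,.012),(.175,oy-.041,.012),(.175,oy+.041,.012),(-.175,oy+.041,.012)],(0,0,255),True)
    a=np.linspace(0,2*np.pi,40)
    for x,r in((-.06,.023),(.046,.023),(-.105-.0155,.0165),(-.105+.0155,.0165),(.055,.005),(.079,.005)):
        pl([(x,r*np.cos(t),.05+r*np.sin(t)) for t in a],(0,255,0))
    for x in(.158,.168): pl([(x,-.006,.068),(x,-.006,.045),(x,.006,.045),(x,.006,.068)],(255,0,255))
    pl([(-.12,0,.05),(.18,0,.05)],(0,255,255))
    cv2.imwrite(out,im)
if __name__=="__main__":
    p=np.array([0.52186,0.00177,np.radians(-95.27)]);d=float(sys.argv[1]);n=np.array([-np.sin(p[2]),np.cos(p[2])])
    p[:2]+=d*n
    if len(sys.argv)>2:p[0]+=float(sys.argv[2])
    overlay("top","pics/top0.png",(208,200,358,262),5,p,"pics/o_t%s.png"%sys.argv[1],-d)
    overlay("scene","pics/scene0.png",(243,150,343,250),6,p,"pics/o_s%s.png"%sys.argv[1],-d)
E
python3 ov.py 0.007
```

```text
(no output)
```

View pics/o_t0.007.png

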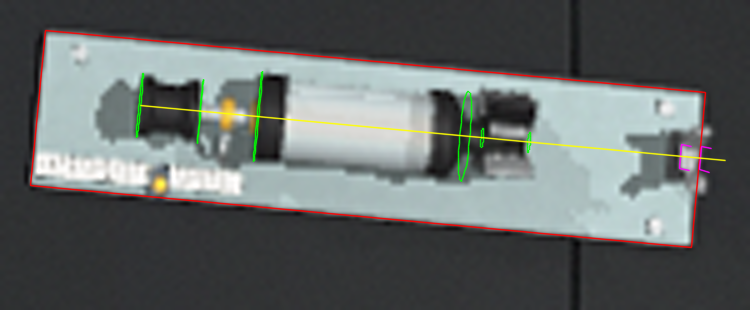

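View pics/o_s0.007.png

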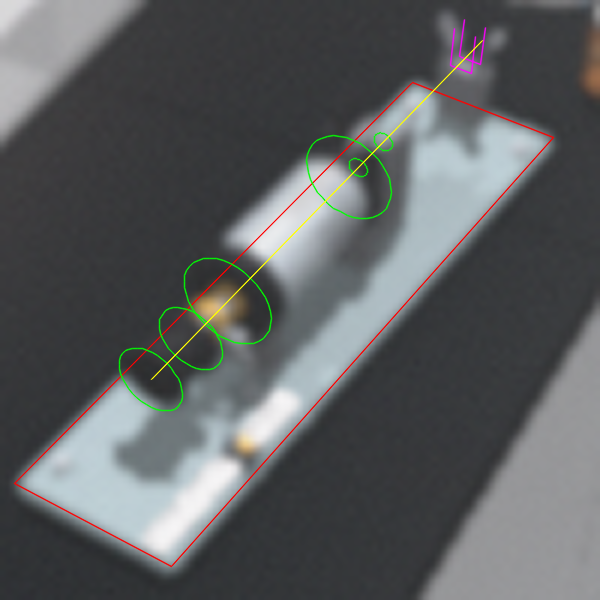

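```bash
python3 - <<'E'
from ov import *
p=np.array([0.52186,0.00177,np.radians(-95.27)]);n=np.array([-np.sin(p[2]),np.cos(p[2])]);p[:2]+=.007*n
print(p)
overlay("top","pics/top0.png",(228,208,268,238),20,p,"pics/z1.png",-.007)
overlay("top","pics/top0.png",(320,215,360,245),20,p,"pics/z2.png",-.007)
overlay("top","pics/top0.png",(285,210,325,240),20,p,"pics/z3.png",-.007)
E
```

```text
[ 5.28830410e-01  1.12705550e-03 -1.66277518e+00]
```

View pics/z1.png

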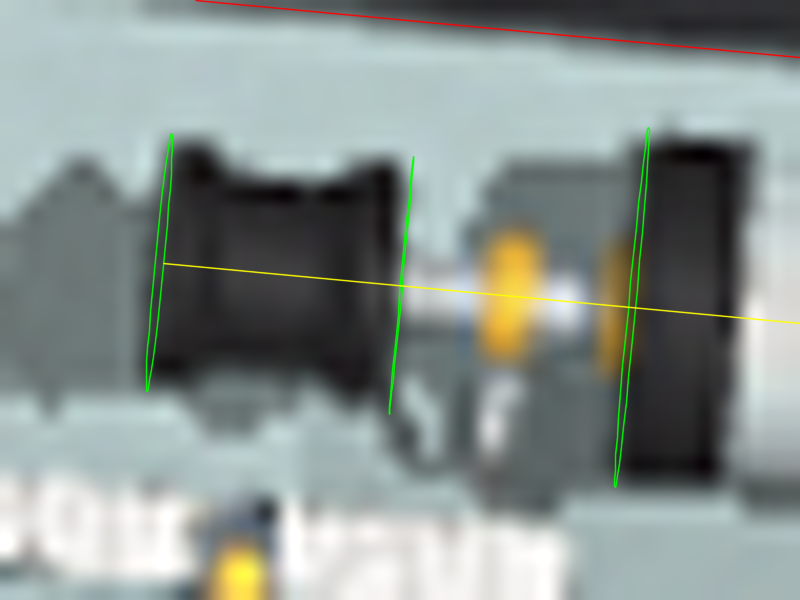

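View pics/z2.png

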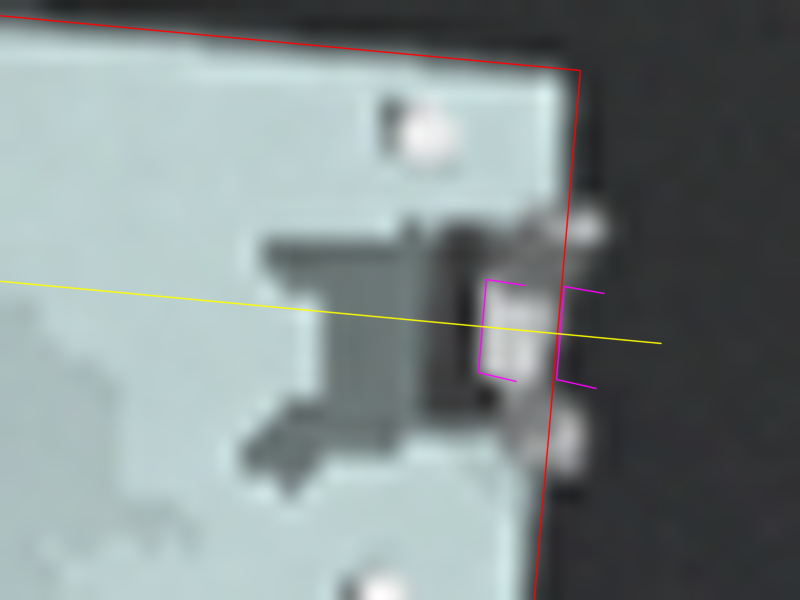

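View pics/z3.png

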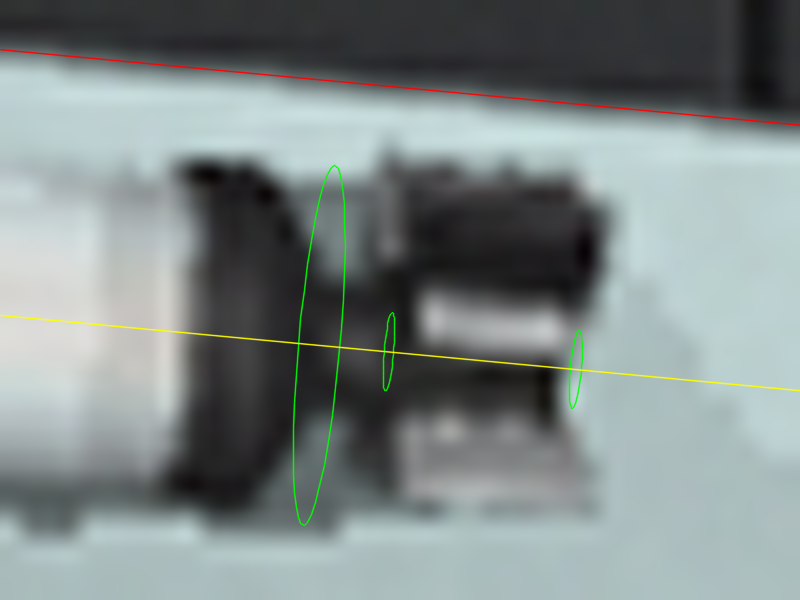

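```bash
python3 - <<'E'
from ov import *
p=np.array([0.52883,0.00113,np.radians(-95.27)])
c,s=np.cos(p[2]),np.sin(p[2])
def L(X): d=X[:2]-p[:2];return np.array([c*d[0]+s*d[1],-s*d[0]+c*d[1]])
R=unproj("top",(239.5,236.3),.024)[0];print("rider",R,L(R),"scene",L(unproj("scene",(283.9,223.3),.024)[0]))
print("ptr rest",W(p,(-.075,-.03,.017)),proj("top",W(p,(-.075,-.03,.017))),"seat",W(p,(.12,0,.05)),"knob",W(p,(-.105,0,.05)))
e=unproj("top",[(144.55,227),(129.55,270.8)],.029);m=e.mean(0);d=e[0]-e[1];print("tube",e,m,np.linalg.norm(d),np.degrees(np.arctan2(d[1],d[0])))
print(proj("scene",e))
a=d/np.linalg.norm(d)
def dr(n,src,roi,S,out):
    x0,y0,x1,y1=roi;im=cv2.resize(cv2.imread(src)[y0:y1,x0:x1],None,fx=S,fy=S,interpolation=cv2.INTER_CUBIC)
    q=((proj(n,np.array([m-.06*a,m,m+.06*a]))-[x0,y0]+.5)*S-.5).round().astype(int);cv2.polylines(im,[q],False,(0,0,255),1,cv2.LINE_AA);cv2.circle(im,tuple(map(int,q[1])),4,(0,255,0),1)
    cv2.imwrite(out,im)
dr("top","pics/top0.png",(115,220,165,275),10,"pics/tt.png");dr("scene","pics/scene0.png",(205,280,270,340),10,"pics/ts.png")
E
```

```text
rider [0.49868608 0.11137586 0.024     ] [-0.10701114 -0.04014249] scene [-0.10646204 -0.04177244]
ptr rest [[0.5058455  0.07856845 0.017     ]] [[252.09671258 233.43680184]] seat [[ 0.51780809 -0.11836275  0.05      ]] knob [[0.53847417 0.10568616 0.05      ]]
tube [[0.52259671 0.35699722 0.029     ]
 [0.40983613 0.39424063 0.029     ]] [0.46621642 0.37561893 0.029     ] 0.11875193054307988 -18.277743325244337
[[221.96061233 288.47711241]
 [258.03662004 326.70478417]]
```

View pics/tt.png

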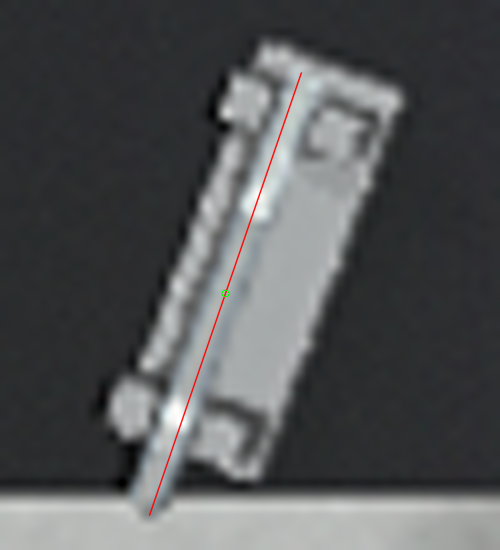

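View pics/ts.png

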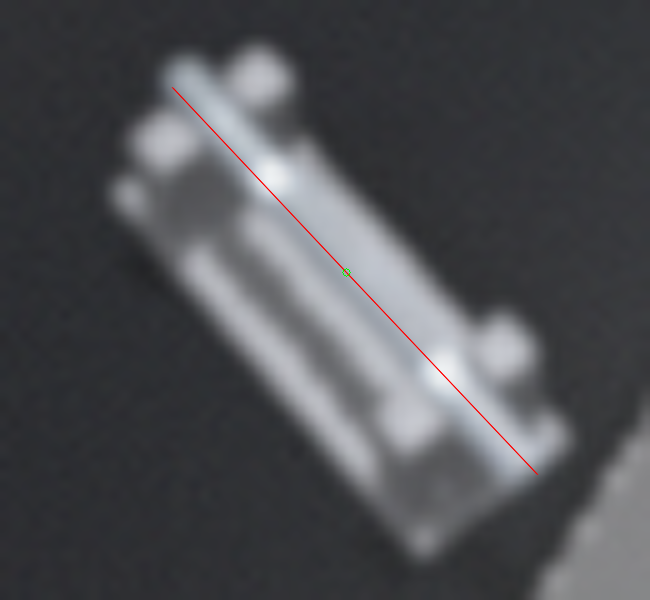

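```bash
cat > plan.py <<'E'
import numpy as np,sys
from workcell import bot
def plan(x,y,z,yaw,vmax=40):
    o=bot.get_obs();e=o["ee_pos"];ps=o["tcp_rot"][2];d=np.array([x,y,z])-e;dy=(yaw-ps+180)%360-180
    K=max(1,int(np.ceil(max(np.abs(np.linalg.norm(d)*1000/vmax),abs(np.radians(dy))/.13))))
    print("t",round(o["time"],2),"tcp",e.round(4),o["tcp_rot"].round(2),"K",K,"d",(d*1000).round(1),"dyaw",round(dy,2),"F",o["wrist_force"].round(1),"open",o["opening"].round(4))
    for k in range(min(K,30)):
        a=np.radians(ps+dy*k/K);v=d/K*1000
        print([round(float(q),1) for q in(np.cos(a)*v[0]+np.sin(a)*v[1],np.sin(a)*v[0]-np.cos(a)*v[1],-v[2])]+[0,0,round(float(-np.radians(dy)/K),4)])
if __name__=="__main__": plan(*map(float,sys.argv[1:]))
E
python3 plan.py .4552 .3785 .16 -19.5 42
```

```text
Traceback (most recent call last):
  File "plan.py", line 10, in <module>
    if __name__=="__main__": plan(*map(float,sys.argv[1:]))
                             ~~~~^^^^^^^^^^^^^^^^^^^^^^^^^^
  File "plan.py", line 6, in plan
    print("t",round(o["time"],2),"tcp",e.round(4),o["tcp_rot"].round(2),"K",K,"d",(d*1000).round(1),"dyaw",round(dy,2),"F",o["wrist_force"].round(1),"open",o["opening"].round(4))
                                                                                                                                                            ^^^^^^^^^^^^^^^^^^
AttributeError: 'float' object has no attribute 'round'
```

```bash
sed -i 's/o\["opening"\].round(4)/round(o["opening"],4)/' plan.py
python3 plan.py .4552 .3785 .16 -19.5 42
```

```text
t 1.2 tcp [ 0.2406 -0.4946  0.2116] [180.    -0.    25.94] K 22 d [214.6 873.1 -51.6] dyaw -45.44 F [-0.3 -0.3  0.4] open 0.0856
[26.1, -31.4, 2.3, 0, 0, 0.0361]
[25.0, -32.3, 2.3, 0, 0, 0.0361]
[23.8, -33.2, 2.3, 0, 0, 0.0361]
[22.6, -34.1, 2.3, 0, 0, 0.0361]
[21.3, -34.8, 2.3, 0, 0, 0.0361]
[20.1, -35.6, 2.3, 0, 0, 0.0361]
[18.8, -36.3, 2.3, 0, 0, 0.0361]
[17.5, -36.9, 2.3, 0, 0, 0.0361]
[16.1, -37.6, 2.3, 0, 0, 0.0361]
[14.8, -38.1, 2.3, 0, 0, 0.0361]
[13.4, -38.6, 2.3, 0, 0, 0.0361]
[12.0, -39.1, 2.3, 0, 0, 0.0361]
[10.6, -39.5, 2.3, 0, 0, 0.0361]
[9.1, -39.8, 2.3, 0, 0, 0.0361]
[7.7, -40.1, 2.3, 0, 0, 0.0361]
[6.2, -40.4, 2.3, 0, 0, 0.0361]
[4.8, -40.6, 2.3, 0, 0, 0.0361]
[3.3, -40.7, 2.3, 0, 0, 0.0361]
[1.8, -40.8, 2.3, 0, 0, 0.0361]
[0.4, -40.9, 2.3, 0, 0, 0.0361]
[-1.1, -40.9, 2.3, 0, 0, 0.0361]
[-2.6, -40.8, 2.3, 0, 0, 0.0361]
```

Emit:
servo_tool([
  [[26, -31.5, 2, 0, 0, 0.036], [25, -32.5, 2, 0, 0, 0.036], [24, -33, 2, 0, 0, 0.036], [22.5, -34, 2, 0, 0, 0.036], [21.5, -35, 2, 0, 0, 0.036]],
], gripper=45, newtons=60)

```text
time: 1.7
ee_pos: [0.2895, -0.2945, 0.2015]
tcp_rot: [180.0, -0.0, 15.5]
wrist_force: [-0.4, 0.1, 0.1]
opening: 0.0451
```

Emit:
servo_tool([
  [[20, -35.5, 2, 0, 0, 0.036], [19, -36.5, 2, 0, 0, 0.036], [17.5, -37, 2, 0, 0, 0.036], [16, -37.5, 2, 0, 0, 0.036], [15, -38, 2, 0, 0, 0.036]],
])

```text
time: 2.2
ee_pos: [0.3385, -0.096, 0.1917]
tcp_rot: [180.0, -0.1, 5.2]
wrist_force: [1.5, 0.4, 0.6]
opening: 0.045
```

Emit:
servo_tool([
  [[13.5, -38.5, 2, 0, 0, 0.036], [12, -39, 2, 0, 0, 0.036], [10.5, -39.5, 2, 0, 0, 0.036], [9, -40, 2, 0, 0, 0.036], [7.5, -40, 2, 0, 0, 0.036]],
])

```text
time: 2.7
ee_pos: [0.3845, 0.0199, 0.1836]
tcp_rot: [-176.3, 0.2, 0.1]
wrist_force: [0.1, -0.2, 0.5]
opening: 0.0453
```

Emit:
servo_tool([
  [[6, -40.5, 2, 0, 0, 0.036], [5, -40.5, 2, 0, 0, 0.036], [3.5, -40.5, 2, 0, 0, 0.036], [2, -41, 2, 0, 0, 0.036], [0.5, -41, 2, 0, 0, 0.036]],
])

```text
time: 3.2
ee_pos: [0.4004, 0.0601, 0.1974]
tcp_rot: [-169.2, 1.5, 0.5]
wrist_force: [0.1, -0.1, 1.0]
opening: 0.0447
```

```bash
python3 plan.py .4552 .3785 .12 -19.5 42
```

```text
t 3.2 tcp [0.4004 0.0601 0.1974] [-169.24    1.47    0.52] K 8 d [ 54.8 318.4 -77.4] dyaw -20.02 F [ 0.1 -0.1  1. ] open 0.0447
[7.2, -39.7, 9.7, 0, 0, 0.0437]
[5.5, -40.0, 9.7, 0, 0, 0.0437]
[3.7, -40.2, 9.7, 0, 0, 0.0437]
[2.0, -40.3, 9.7, 0, 0, 0.0437]
[0.2, -40.4, 9.7, 0, 0, 0.0437]
[-1.6, -40.4, 9.7, 0, 0, 0.0437]
[-3.3, -40.2, 9.7, 0, 0, 0.0437]
[-5.1, -40.1, 9.7, 0, 0, 0.0437]
```

```bash
python3 - <<'E'
from workcell import bot
o=bot.get_obs();print(o["q"].round(1),o["qd"].round(1),o["ee_pos"],o["tcp_rot"])
E
```

```text
[  0.5 -14.1 -10.   95.6  10.8 179.9] [ 1.6  4.7  7.9  6.7 14.  -0. ] [0.40041132 0.0601339  0.19736093] [-169.23660458    1.47312817    0.51533367]
```

```bash
cat > plan.py <<'E'
import numpy as np,sys
from scipy.spatial.transform import Rotation as Ro
from workcell import bot
def plan(x,y,z,yaw,vmax=40,sgn=0,wmax=.13):
    o=bot.get_obs();e=o["ee_pos"];R0=Ro.from_euler("xyz",o["tcp_rot"],degrees=True);R1=Ro.from_euler("xyz",[180,0,yaw],degrees=True)
    d=np.array([x,y,z])-e;rv=(R0.inv()*R1).as_rotvec();n=np.linalg.norm(rv)
    K=max(1,int(np.ceil(max(np.linalg.norm(d)*1000/vmax,n/wmax))))
    print("t",round(o["time"],2),"tcp",e.round(4),o["tcp_rot"].round(2),"K",K,"d",(d*1000).round(1),"rv",rv.round(3),"F",o["wrist_force"].round(1),"open",round(o["opening"],4),"q",o["q"].round(0))
    for k in range(min(K,30)):
        v=(R0*Ro.from_rotvec(rv*k/K)).inv().apply(d/K*1000)
        print(v.round(1).tolist()+(rv/K).round(3).tolist())
if __name__=="__main__": plan(*map(float,sys.argv[1:]))
E
python3 plan.py .4552 .3785 .12 160.5 42
```

```text
t 3.2 tcp [0.4004 0.0601 0.1974] [-169.24    1.47    0.52] K 22 d [ 54.8 318.4 -77.4] rv [-0.082 -0.256 -2.783] F [ 0.1 -0.1  1. ] open 0.0447 q [  0. -14. -10.  96.  11. 180.]
[2.7, -13.6, 6.1, -0.004, -0.012, -0.127]
[4.5, -13.1, 6.0, -0.004, -0.012, -0.127]
[6.2, -12.5, 5.9, -0.004, -0.012, -0.127]
[7.8, -11.6, 5.8, -0.004, -0.012, -0.127]
[9.2, -10.6, 5.6, -0.004, -0.012, -0.127]
[10.5, -9.3, 5.5, -0.004, -0.012, -0.127]
[11.7, -7.9, 5.3, -0.004, -0.012, -0.127]
[12.7, -6.4, 5.1, -0.004, -0.012, -0.127]
[13.4, -4.8, 5.0, -0.004, -0.012, -0.127]
[14.0, -3.1, 4.8, -0.004, -0.012, -0.127]
[14.3, -1.3, 4.6, -0.004, -0.012, -0.127]
[14.4, 0.5, 4.4, -0.004, -0.012, -0.127]
[14.3, 2.3, 4.3, -0.004, -0.012, -0.127]
[13.9, 4.1, 4.1, -0.004, -0.012, -0.127]
[13.4, 5.8, 4.0, -0.004, -0.012, -0.127]
[12.6, 7.4, 3.9, -0.004, -0.012, -0.127]
[11.6, 9.0, 3.8, -0.004, -0.012, -0.127]
[10.4, 10.3, 3.7, -0.004, -0.012, -0.127]
[9.0, 11.5, 3.6, -0.004, -0.012, -0.127]
[7.6, 12.6, 3.5, -0.004, -0.012, -0.127]
[5.9, 13.4, 3.5, -0.004, -0.012, -0.127]
[4.2, 14.1, 3.5, -0.004, -0.012, -0.127]
```

Emit:
servo_tool([
  [[2.5, -13.5, 4, -0.004, -0.012, -0.127], [4.5, -13, 4, -0.004, -0.012, -0.127], [6, -12.5, 4, -0.004, -0.012, -0.127], [8, -11.5, 4, -0.004, -0.012, -0.127], [9, -10.5, 4, -0.004, -0.012, -0.127]],
])

```text
time: 3.7
ee_pos: [0.4129, 0.131, 0.1887]
tcp_rot: [-170.6, -1.7, 37.3]
wrist_force: [0.3, -0.7, 0.1]
opening: 0.0448
```

Emit:
servo_tool([
  [[10.5, -9.5, 4, -0.004, -0.012, -0.127], [11.5, -8, 4, -0.004, -0.012, -0.127], [12.5, -6.5, 4, -0.004, -0.012, -0.127], [13.5, -5, 4, -0.004, -0.012, -0.127], [14, -3, 4, -0.004, -0.012, -0.127]],
])

```text
time: 4.2
ee_pos: [0.4248, 0.2027, 0.1764]
tcp_rot: [-173.4, -3.4, 73.8]
wrist_force: [0.8, 0.0, 0.8]
opening: 0.0449
```

```bash
python3 plan.py .4552 .3785 .12 160.5 42
```

```text
t 4.2 tcp [0.4248 0.2027 0.1764] [-173.41   -3.38   73.81] K 12 d [ 30.4 175.8 -56.4] rv [-0.048 -0.134 -1.507] F [0.8 0.  0.8] open 0.0449 q [ 21.  -3.  -2.  94.   7. 127.]
[14.5, -1.0, 5.7, -0.004, -0.011, -0.126]
[14.5, 0.8, 5.6, -0.004, -0.011, -0.126]
[14.4, 2.6, 5.4, -0.004, -0.011, -0.126]
[14.0, 4.4, 5.3, -0.004, -0.011, -0.126]
[13.4, 6.1, 5.1, -0.004, -0.011, -0.126]
[12.6, 7.7, 5.0, -0.004, -0.011, -0.126]
[11.6, 9.2, 4.9, -0.004, -0.011, -0.126]
[10.4, 10.6, 4.8, -0.004, -0.011, -0.126]
[9.1, 11.8, 4.8, -0.004, -0.011, -0.126]
[7.6, 12.8, 4.7, -0.004, -0.011, -0.126]
[6.0, 13.6, 4.7, -0.004, -0.011, -0.126]
[4.3, 14.2, 4.7, -0.004, -0.011, -0.126]
```

Emit:
servo_tool([
  [[14.5, -1, 5.5, -0.004, -0.011, -0.126], [14.5, 1, 5.5, -0.004, -0.011, -0.126], [14.5, 2.5, 5.5, -0.004, -0.011, -0.126], [14, 4.5, 5.5, -0.004, -0.011, -0.126], [13.5, 6, 5, -0.004, -0.011, -0.126]],
])

```text
time: 4.7
ee_pos: [0.4379, 0.276, 0.1527]
tcp_rot: [-176.8, -3.3, 110.1]
wrist_force: [-0.3, -0.3, 0.7]
opening: 0.0448
```

Emit:
servo_tool([
  [[12.5, 7.5, 5, -0.004, -0.011, -0.126], [11.5, 9, 5, -0.004, -0.011, -0.126], [10.5, 10.5, 5, -0.004, -0.011, -0.126], [9, 12, 5, -0.004, -0.011, -0.126], [7.5, 13, 4.5, -0.004, -0.011, -0.126]],
])

```text
time: 5.2
ee_pos: [0.4507, 0.3492, 0.1288]
tcp_rot: [-179.4, -1.3, 146.3]
wrist_force: [-0.4, 0.5, 0.5]
opening: 0.0451
```

Emit:
servo_tool([
  [[6, 13.5, 4.5, -0.004, -0.011, -0.126], [4.5, 14, 4.5, -0.004, -0.011, -0.126], [0, 0, 0, 0, 0, 0]],
])

```text
time: 5.5
ee_pos: [0.455, 0.3786, 0.1191]
tcp_rot: [180.0, -0.1, 160.7]
wrist_force: [0.3, -0.2, 1.0]
opening: 0.0451
```

```bash
python3 plan.py .4552 .3785 .06 160.5 42
python3 - <<'E'
from workcell import bot
import cv2
for n,r in(("top",(100,205,200,280)),("scene",(180,240,300,345))):
    p=bot.camera(n);im=cv2.cvtColor(p["color"],cv2.COLOR_RGB2BGR);cv2.imwrite(f"pics/{n}2.png",im)
    cv2.imwrite(f"pics/{n}2z.png",cv2.resize(im[r[1]:r[3],r[0]:r[2]],None,fx=6,fy=6,interpolation=cv2.INTER_CUBIC)[:600,:800])
E
```

```text
t 5.5 tcp [0.455  0.3786 0.1191] [ 1.7996e+02 -1.3000e-01  1.6067e+02] K 2 d [  0.2  -0.1 -59.1] rv [ 0.001 -0.002  0.003] F [ 0.3 -0.2  1. ] open 0.0451 q [40. 10.  5. 85.  0. 59.]
[-0.2, -0.0, 29.5, 0.0, -0.001, 0.001]
[-0.2, -0.0, 29.5, 0.0, -0.001, 0.001]
```

View pics/top2z.png

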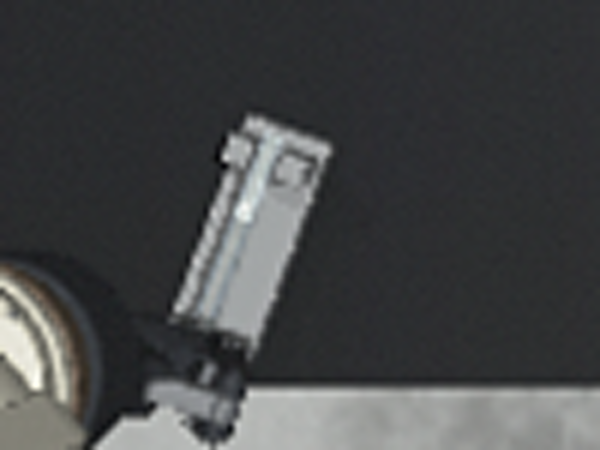

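View pics/scene2z.png

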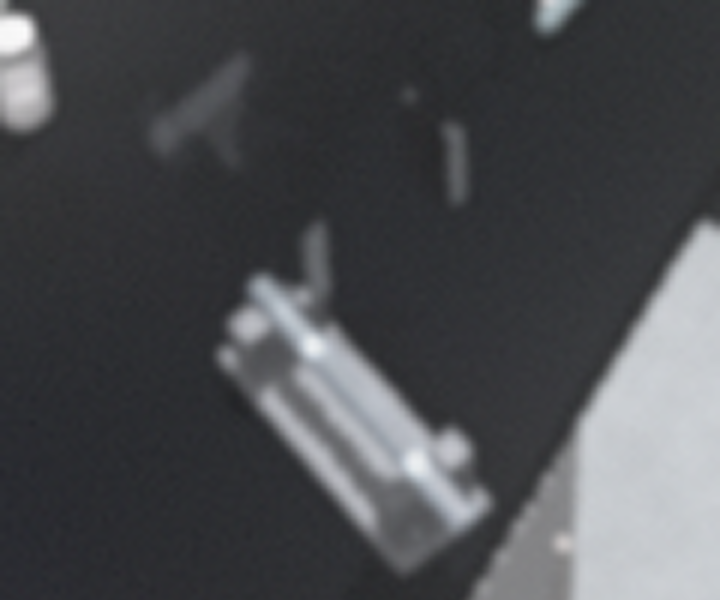

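```bash
python3 - <<'E'
from h import *
X=np.array([[.455,.3786,.119],[.455,.3786,.100],[.455,.3786,.2]]);print(proj("top",X),proj("scene",X))
b=[cv2.imread(f"pics/{n}2.png") for n in("top","scene")]
cv2.imwrite("pics/a1.png",np.hstack([cv2.resize(b[0][200:300,60:160],None,fx=4,fy=4),cv2.resize(b[1][230:330,170:270],None,fx=4,fy=4)])*1)
E
```

```text
[[125.94011299 256.71517135]
 [128.17251779 255.92680211]
 [115.43690277 260.42435874]] [[241.24075073 285.02241411]
 [241.63387544 290.70955378]
 [239.39245067 258.2839764 ]]
```

View pics/a1.png

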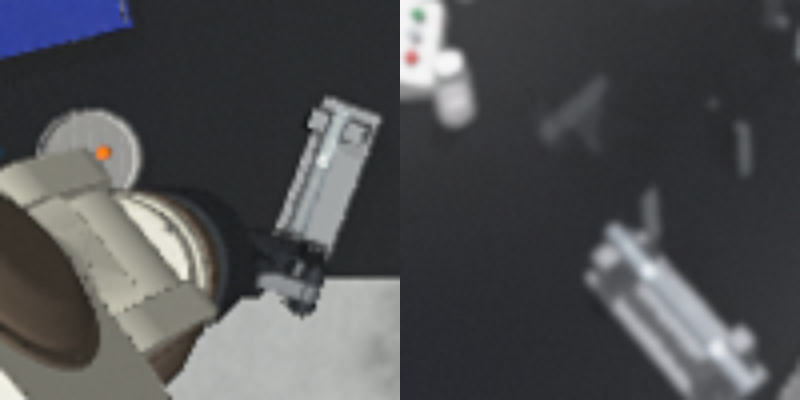

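Emit:
servo_tool([
  [[0, 0, 25, 0, 0, 0.003], [0, 0, 25, 0, 0, 0]],
])

```text
time: 5.8
ee_pos: [0.4561, 0.3772, 0.0705]
tcp_rot: [179.8, -0.0, 160.1]
wrist_force: [-0.4, -0.6, -0.1]
opening: 0.0454
```

```bash
python3 - <<'E'
from workcell import bot
from h import *
print(bot.get_obs()["ee_pos"])
c=[]
for n,r in(("top",(100,215,170,290)),("scene",(205,260,275,335))):
    p=bot.camera(n);im=cv2.cvtColor(p["color"],cv2.COLOR_RGB2BGR);cv2.imwrite(f"pics/{n}3.png",im)
    z=cv2.resize(im[r[1]:r[3],r[0]:r[2]],None,fx=5.5,fy=5.5,interpolation=cv2.INTER_CUBIC)
    e=bot.get_obs()["ee_pos"]
    q=((proj(n,e)[0]-r[:2]+.5)*5.5).astype(int);cv2.circle(z,tuple(map(int,q)),4,(0,0,255),1);c.append(cv2.convertScaleAbs(z,alpha=1.6,beta=15))
cv2.imwrite("pics/a2.png",np.hstack(c))
E
```

```text
[0.45614143 0.37724751 0.07052527]
```

View pics/a2.png

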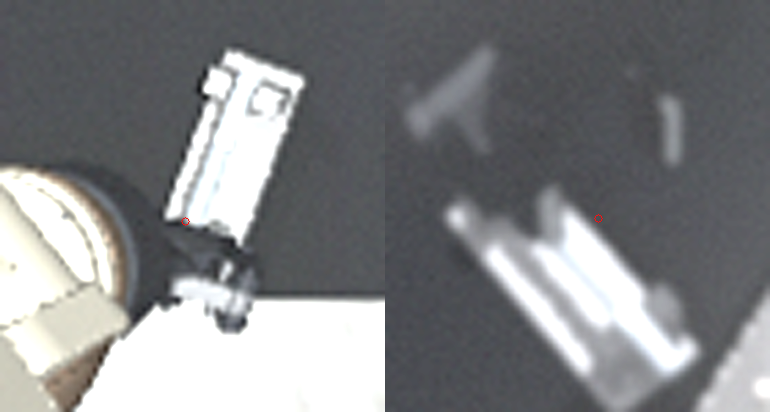

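```bash
python3 - <<'E'
from h import *
e=np.array([.4561,.3772,.0705]);a=np.radians(160.3);ty=np.array([np.sin(a),-np.cos(a),0]);tx=np.array([np.cos(a),np.sin(a),0]);S=5.5
c=[]
for n,r in(("top",(100,215,170,290)),("scene",(205,260,275,335))):
    im=cv2.imread(f"pics/{n}3.png");z=cv2.resize(im[r[1]:r[3],r[0]:r[2]],None,fx=S,fy=S,interpolation=cv2.INTER_CUBIC);z=cv2.convertScaleAbs(z,alpha=1.6,beta=15)
    for sg in(1,-1):
        P=[]
        for yy in(.0225,.037):
            for xx,zz in((-.011,-.019),(.011,-.019),(.011,.03),(-.011,.03),(-.011,-.019)): P.append(e+ty*sg*yy+tx*xx+np.array([0,0,zz]))
        q=((proj(n,P)-r[:2]+.5)*S).astype(int);cv2.polylines(z,[q],False,(0,255,0) if sg>0 else (0,0,255),1)
    c.append(z)
cv2.imwrite("pics/a3.png",np.hstack(c))
E
```

```text
(no output)
```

View pics/a3.png

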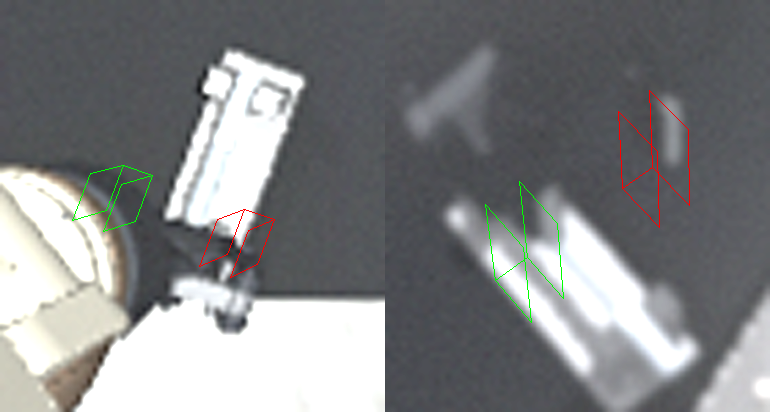

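Emit:
servo_tool([
  [[1.3, 1, 20, 0, 0, 0], [0, 0, 18.5, 0, 0, 0], [0, 0, 0, 0, 0, 0]],
])

```text
time: 6.2
ee_pos: [0.454, 0.3778, 0.0305]
tcp_rot: [-179.9, -0.1, 160.2]
wrist_force: [1.4, 0.2, 0.0]
opening: 0.0452
```

Emit:
servo_tool([
  [[0, 0, 0, 0, 0, 0], [0, 0, 0, 0, 0, 0], [0, 0, 0, 0, 0, 0], [0, 0, 0, 0, 0, 0], [0, 0, 0, 0, 0, 0]],
], gripper=0, newtons=60)

```text
time: 6.7
ee_pos: [0.4548, 0.379, 0.0318]
tcp_rot: [179.9, -0.0, 160.3]
wrist_force: [-0.7, 0.2, -0.7]
opening: 0.0002
```

```bash
cat > look.py <<'E'
from workcell import bot
from h import *
import sys
def look(tag,rt,rs,S=5.5,gain=1.5):
    c=[]
    for n,r in(("top",rt),("scene",rs)):
        p=bot.camera(n);im=cv2.cvtColor(p["color"],cv2.COLOR_RGB2BGR);cv2.imwrite(f"pics/{n}_{tag}.png",im)
        c.append(cv2.convertScaleAbs(cv2.resize(im[r[1]:r[3],r[0]:r[2]],None,fx=S,fy=S,interpolation=cv2.INTER_CUBIC),alpha=gain,beta=10))
    cv2.imwrite(f"pics/{tag}.png",np.hstack(c))
if __name__=="__main__":
    a=list(map(int,sys.argv[2:8]));w,h=a[4:6];look(sys.argv[1],(a[0],a[1],a[0]+w,a[1]+h),(a[2],a[3],a[2]+w,a[3]+h),390/w)
E
python3 look.py b1 100 215 205 260 70 80
```

```text
(no output)
```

View pics/b1.png

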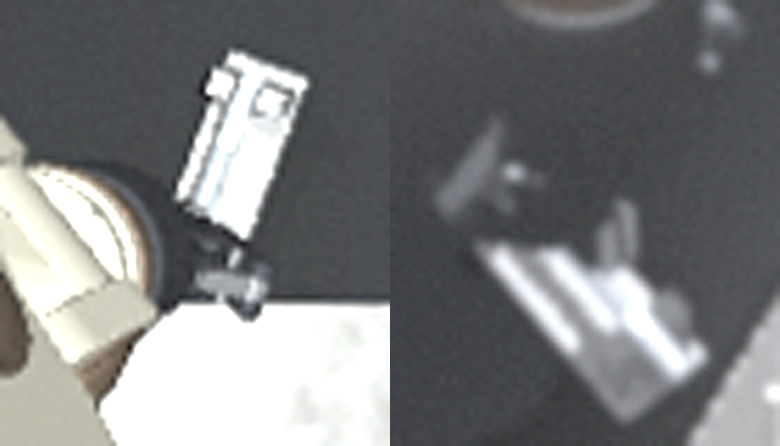

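```bash
python3 - <<'E'
from h import *
e=np.array([.4548,.379,.0318])
for dz in(-.019,0,.03):print(dz,proj("scene",e+[0,0,dz]),proj("top",e+[0,0,dz]))
print(proj("scene",[(.4666-.0113*0,.375,.029),(.4553,.379,.029)]))
S=8
a=cv2.imread("pics/scene_b1.png")[255:345,205:275]; b=cv2.imread("pics/scene3.png")[255:345,205:275]
z=cv2.convertScaleAbs(np.hstack([cv2.resize(k,None,fx=5.6,fy=6.6,interpolation=cv2.INTER_CUBIC) for k in(a,b)]),alpha=1.3)
cv2.imwrite("pics/b2.png",z)
E
```

```text
-0.019 [[243.25300852 314.61417005]] [[137.31964531 252.71858697]]
0 [[242.9167595  309.75784563]] [[135.41233936 253.39251829]]
0.03 [[242.36240558 301.75151002]] [[132.26705423 254.50387964]]
[[239.19258773 306.42058454]
 [242.76230355 310.37389655]]
```

View pics/b2.png

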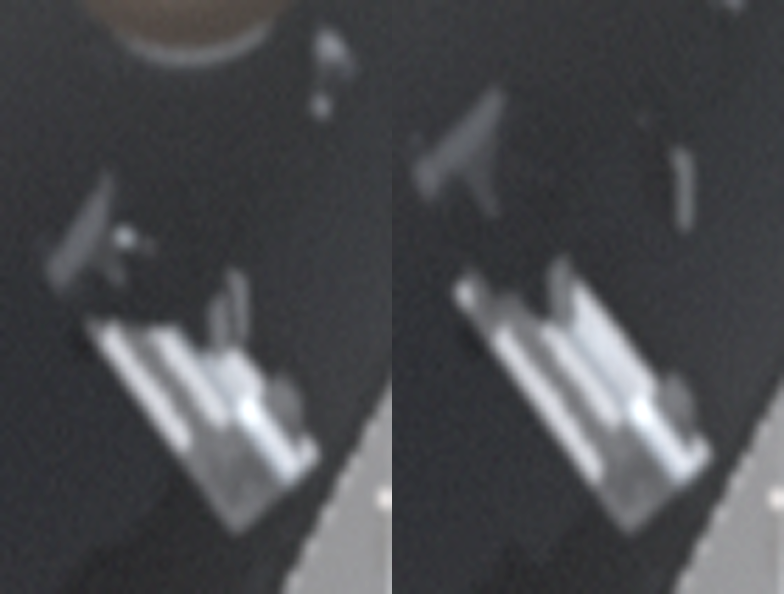

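```bash
python3 - <<'E'
from h import *
for n,r in(("top",(60,190,180,290)),("scene",(170,180,290,345))):
    a=cv2.imread(f"pics/{n}_b1.png").astype(float)[r[1]:r[3],r[0]:r[2]]
    a=255*(np.clip(a/255,0,1))**.5
    S=6 if n=="top" else 3.6
    cv2.imwrite(f"pics/g_{n}.png",cv2.resize(np.clip((a-60)*1.5,0,255).astype(np.uint8),None,fx=S,fy=S,interpolation=cv2.INTER_CUBIC))
E
```

```text
(no output)
```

View pics/g_top.png

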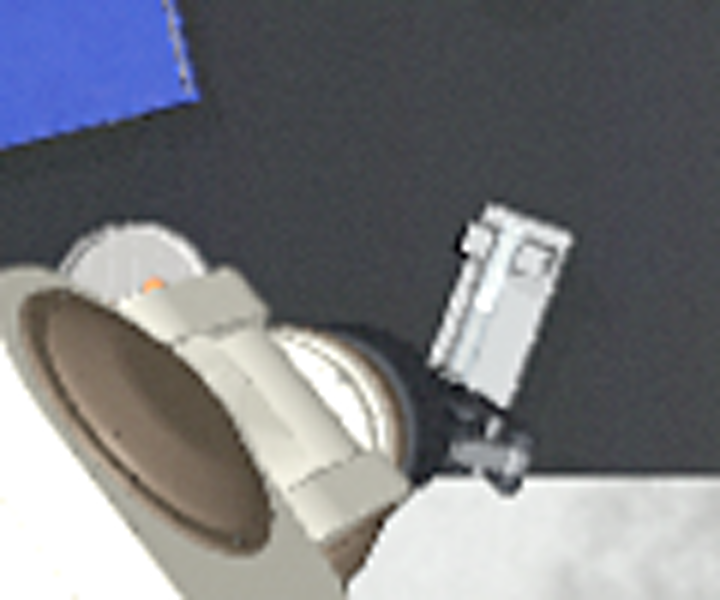

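View pics/g_scene.png

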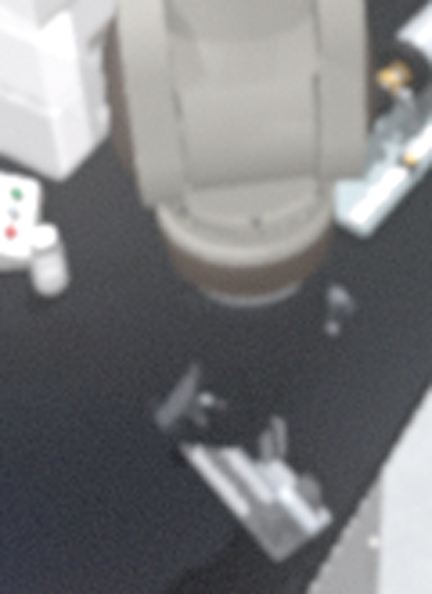

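Emit:
servo_tool([
  [[0, 0, -40, 0, 0, 0], [0, 0, -40, 0, 0, 0], [0, 0, -10, 0, 0, 0], [0, 0, 0, 0, 0, 0]],
])

```text
time: 7.2
ee_pos: [0.4555, 0.3795, 0.1234]
tcp_rot: [179.8, 0.1, 160.3]
wrist_force: [-0.1, -0.6, -0.4]
opening: 0.0003
```

```bash
python3 - <<'E'
from workcell import bot
from h import *
print(bot.get_obs()["ee_pos"],bot.get_obs()["opening"])
for n,r,S in(("top",(100,205,180,285),7.5),("scene",(195,230,280,340),5.4)):
    p=bot.camera(n);im=cv2.cvtColor(p["color"],cv2.COLOR_RGB2BGR);cv2.imwrite(f"pics/{n}_b3.png",im)
    a=255*(im[r[1]:r[3],r[0]:r[2]]/255.)**.5
    z=cv2.resize(np.clip((a-60)*1.5,0,255).astype(np.uint8),None,fx=S,fy=S,interpolation=cv2.INTER_CUBIC)
    e=bot.get_obs()["ee_pos"]
    q=((proj(n,[e,e-[0,0,.019]])-r[:2]+.5)*S-.5).astype(int);cv2.circle(z,tuple(map(int,q[0])),3,(0,0,255),1);cv2.circle(z,tuple(map(int,q[1])),3,(0,255,0),1)
    cv2.imwrite(f"pics/h_{n}.png",z)
E
```

```text
[0.45553335 0.37946827 0.1233793 ] 0.00031453877333641753
```

View pics/h_top.png

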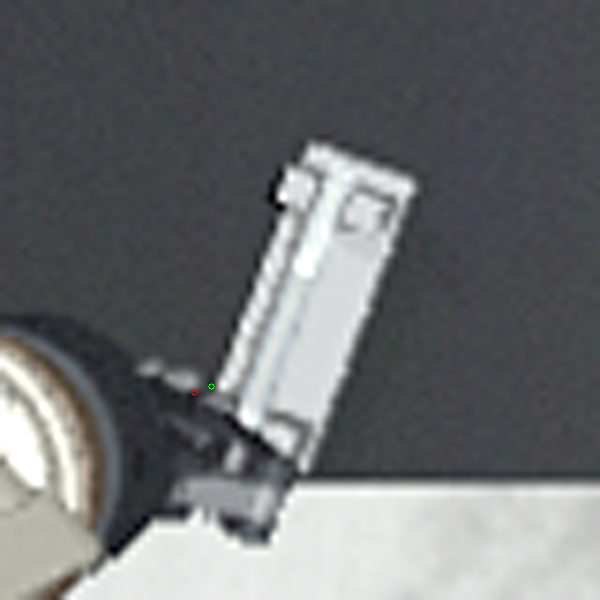

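View pics/h_scene.png

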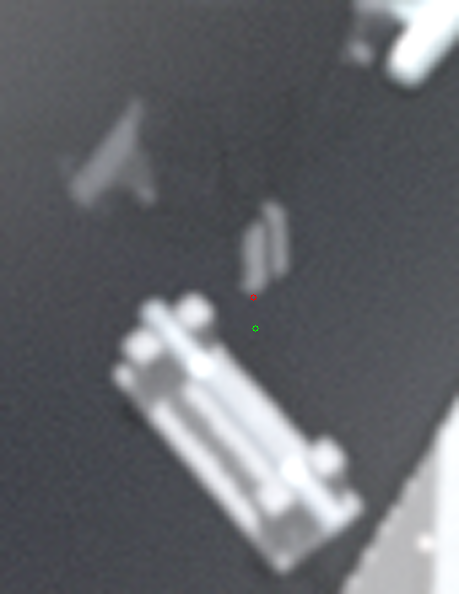

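```bash
python3 - <<'E'
from h import *
e=np.array([.4548,.379,.0318]);a=np.radians(160.3);tx=np.array([np.cos(a),np.sin(a),0]);ty=np.array([np.sin(a),-np.cos(a),0])
out=[]
for n,r,S in(("scene",(205,270,275,340),5.6),("top",(105,215,175,285),5.6)):
    A=cv2.imread(f"pics/{n}0.png");B=cv2.imread(f"pics/{n}_b1.png");D=cv2.absdiff(A,B)*2
    for I in(B,D) if n=="scene" else (D,):
        z=cv2.resize(I[r[1]:r[3],r[0]:r[2]],None,fx=S,fy=S,interpolation=cv2.INTER_NEAREST)
        P=[e+tx*x+np.array([0,0,zz]) for x,zz in((-.011,-.019),(.011,-.019),(.011,.03),(-.011,.03))]
        q=((proj(n,P)-r[:2]+.5)*S-.5).astype(int);cv2.polylines(z,[q],True,(0,255,0),1);out.append(z)
cv2.imwrite("pics/d1.png",np.vstack([np.hstack(out[:2])]));cv2.imwrite("pics/d2.png",out[2])
E
```

```text
(no output)
```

View pics/d1.png

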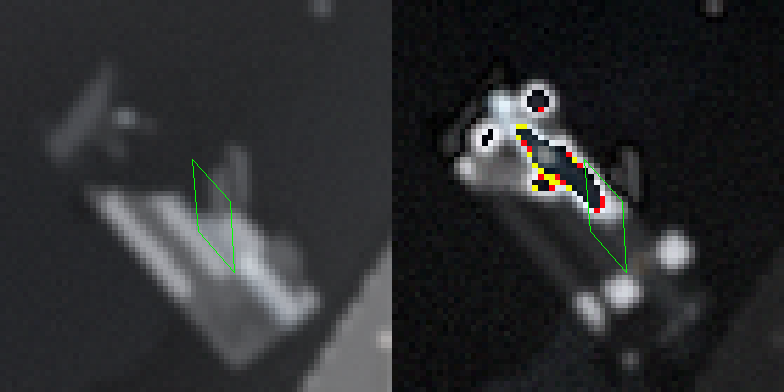

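Emit:
servo_tool([
  [[0, 0, 40, 0, 0, 0], [0, 0, 40, 0, 0, 0], [0, 0, 12, 0, 0, 0], [0, 0, 0, 0, 0, 0]],
], gripper=40)

```text
time: 7.7
ee_pos: [0.453, 0.3775, 0.0263]
tcp_rot: [-179.8, -0.2, 160.3]
wrist_force: [-0.2, -0.9, 0.3]
opening: 0.0401
```

Emit:
servo_tool([
  [[0, 0, 3, 0, 0, 0], [0, 0, 0, 0, 0, 0]],
])

```text
time: 7.9
ee_pos: [0.4553, 0.3795, 0.0278]
tcp_rot: [179.8, 0.0, 160.3]
wrist_force: [1.0, -0.0, -0.1]
opening: 0.04
```

Emit:
servo_tool([
  [[0, 0, 3, 0, 0, 0], [0, 0, 0, 0, 0, 0]],
])

```text
time: 8.1
ee_pos: [0.4549, 0.3791, 0.0239]
tcp_rot: [179.9, -0.0, 160.3]
wrist_force: [-0.5, 0.1, -0.5]
opening: 0.04
```

```bash
python3 look.py b4 105 215 205 270 70 70
```

```text
(no output)
```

View pics/b4.png

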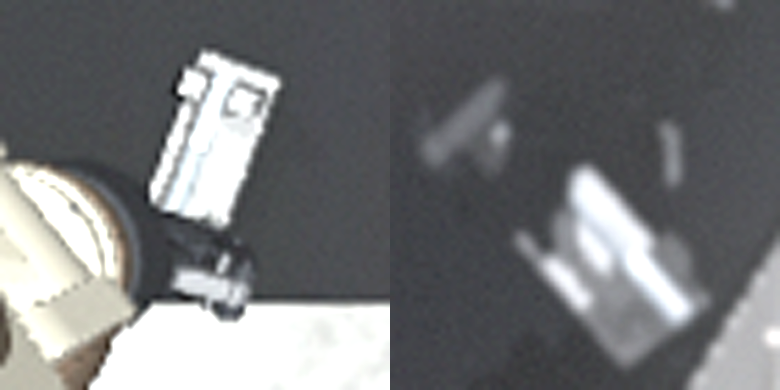

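Emit:
servo_tool([
  [[0, 0, 0, 0, 0, 0], [0, 0, 0, 0, 0, 0], [0, 0, 0, 0, 0, 0], [0, 0, 0, 0, 0, 0], [0, 0, 0, 0, 0, 0]],
], gripper=0)

```text
time: 8.7
ee_pos: [0.4546, 0.3789, 0.0233]
tcp_rot: [179.9, -0.1, 160.3]
wrist_force: [-0.2, 0.1, -0.5]
opening: -0.0001
```

```bash
python3 look.py b5 105 215 205 270 70 70; python3 - <<'E'
from h import *
z=[cv2.resize(cv2.imread(f"pics/scene_{t}.png")[275:340,210:270],None,fx=6.5,fy=8,interpolation=cv2.INTER_CUBIC) for t in("b4","b5")]
cv2.imwrite("pics/b6.png",cv2.convertScaleAbs(np.hstack(z),alpha=1.3))
E
```

```text
(no output)
```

View pics/b6.png

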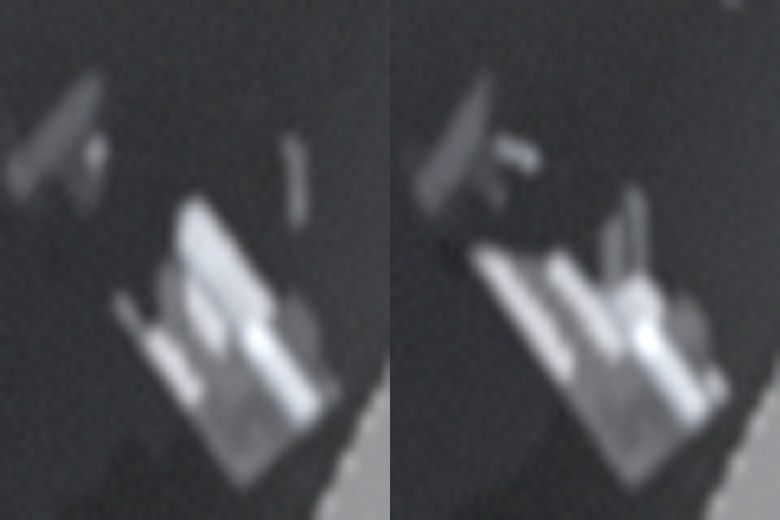

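View pics/b5.png

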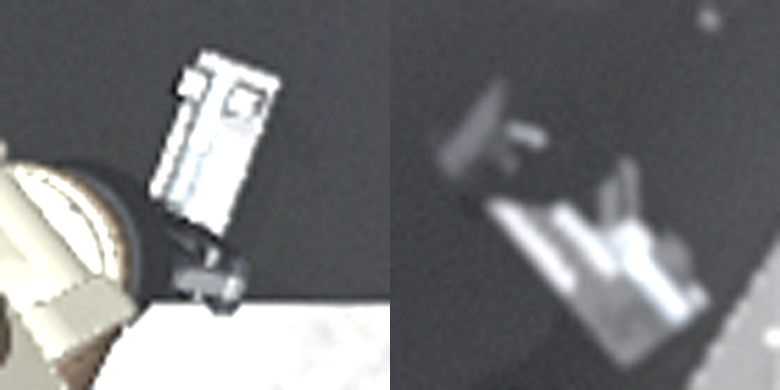

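```bash
python3 - <<'E'
from h import *
a=np.radians(160.3);tx=np.array([np.cos(a),np.sin(a),0]);ty=np.array([np.sin(a),-np.cos(a),0])
out=[]
for t,e,op in(("b4",np.array([.4549,.3791,.0239]),.02),("b5",np.array([.4546,.3789,.0233]),0.)):
    r=(205,265,275,345);S=5.5;n="scene"
    z=cv2.resize(cv2.imread(f"pics/scene_{t}.png")[r[1]:r[3],r[0]:r[2]],None,fx=S,fy=S,interpolation=cv2.INTER_CUBIC)
    for sg in(1,-1):
      for yy in(op,op+.0145):
        P=[e+ty*sg*yy+tx*x+np.array([0,0,zz]) for x,zz in((-.011,-.019),(.011,-.019),(.011,.04),(-.011,.04))]
        q=((proj(n,P)-r[:2]+.5)*S-.5).astype(int);cv2.polylines(z,[q],True,(0,255,0) if sg>0 else(0,0,255),1)
    out.append(z)
cv2.imwrite("pics/d3.png",np.hstack(out))
E
```

```text
(no output)
```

View pics/d3.png

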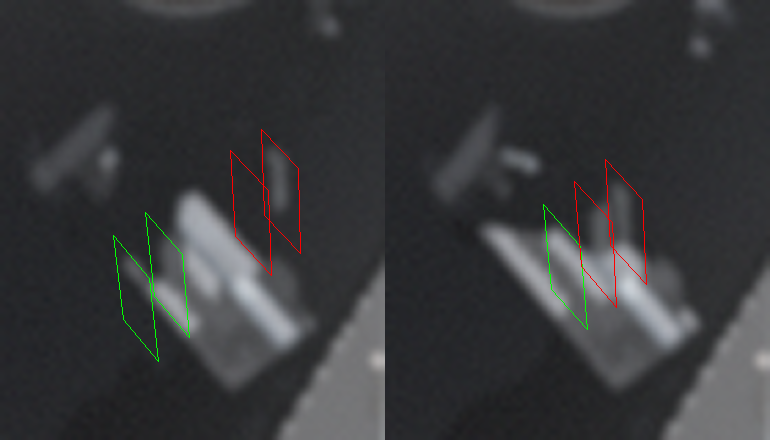

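Emit:
servo_tool([
  [[0, 0, 0, 0, 0, 0], [0, 0, 0, 0, 0, 0], [0, 0, 0, 0, 0, 0], [0, 0, 2, 0, 0, 0]],
], gripper=40)

```text
time: 9.2
ee_pos: [0.4548, 0.379, 0.0215]
tcp_rot: [179.9, -0.0, 160.3]
wrist_force: [-0.4, 0.7, 0.3]
opening: 0.0399
```

Emit:
servo_tool([
  [[0, 0, 2, 0, 0, 0], [0, 0, 0, 0, 0, 0]],
])

```text
time: 9.4
ee_pos: [0.4544, 0.3787, 0.0188]
tcp_rot: [180.0, -0.1, 160.3]
wrist_force: [-0.1, -0.4, -0.5]
opening: 0.04
```

Emit:
servo_tool([
  [[0, 0, 2, 0, 0, 0], [0, 0, 0, 0, 0, 0]],
])

```text
time: 9.6
ee_pos: [0.4545, 0.3788, 0.017]
tcp_rot: [180.0, -0.1, 160.3]
wrist_force: [0.4, -1.2, -0.2]
opening: 0.04
```

Emit:
servo_tool([
  [[0, 0, 2, 0, 0, 0], [0, 0, 0, 0, 0, 0]],
])

```text
time: 9.8
ee_pos: [0.4546, 0.3788, 0.015]
tcp_rot: [180.0, -0.1, 160.3]
wrist_force: [-0.3, -0.4, -0.1]
opening: 0.0399
```

Emit:
servo_tool([
  [[0, 0, 2, 0, 0, 0], [0, 0, 0, 0, 0, 0]],
])

```text
time: 10.0
ee_pos: [0.4545, 0.3788, 0.013]
tcp_rot: [180.0, -0.1, 160.3]
wrist_force: [0.3, -0.1, -0.2]
opening: 0.0401
```

Emit:
servo_tool([
  [[0, 0, 2, 0, 0, 0], [0, 0, 0, 0, 0, 0]],
])

```text
time: 10.2
ee_pos: [0.4545, 0.3788, 0.011]
tcp_rot: [180.0, -0.1, 160.3]
wrist_force: [0.4, 0.2, 0.4]
opening: 0.0402
```

Emit:
servo_tool([
  [[0, 0, 2, 0, 0, 0], [0, 0, 0, 0, 0, 0]],
])

```text
time: 10.4
ee_pos: [0.4545, 0.3788, 0.009]
tcp_rot: [180.0, -0.1, 160.3]
wrist_force: [-0.2, -0.2, 0.3]
opening: 0.0397
```

```bash
python3 look.py b7 105 215 205 265 70 80
```

```text
(no output)
```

View pics/b7.png

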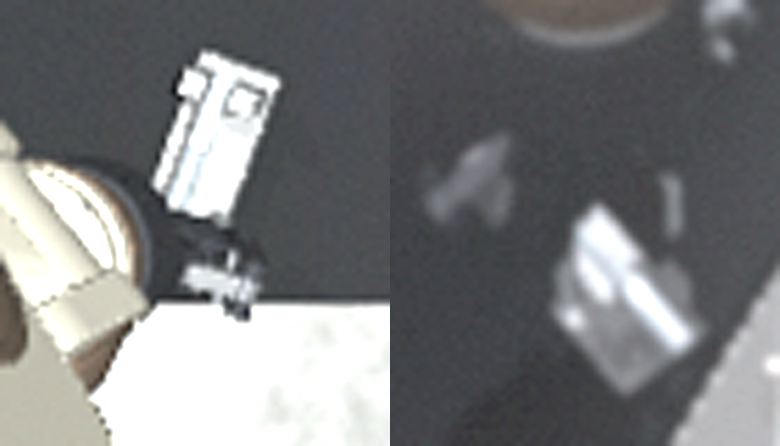

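Emit:
servo_tool([
  [[0, 0, 2, 0, 0, 0], [0, 0, 2, 0, 0, 0], [0, 0, 0, 0, 0, 0]],
])

```text
time: 10.8
ee_pos: [0.4545, 0.3788, 0.0049]
tcp_rot: [180.0, -0.1, 160.3]
wrist_force: [-0.3, 0.2, 0.5]
opening: 0.0402
```

Emit:
servo_tool([
  [[0, 0, 2, 0, 0, 0], [0, 0, 2, 0, 0, 0], [0, 0, 0, 0, 0, 0]],
])

```text
time: 11.1
ee_pos: [0.4545, 0.3788, 0.0009]
tcp_rot: [180.0, -0.1, 160.3]
wrist_force: [-0.4, -0.1, -0.3]
opening: 0.0398
```

Emit:
servo_tool([
  [[0, 0, 2, 0, 0, 0], [0, 0, 2, 0, 0, 0], [0, 0, 0, 0, 0, 0]],
])

```text
time: 11.4
ee_pos: [0.4545, 0.3788, -0.0031]
tcp_rot: [180.0, -0.1, 160.3]
wrist_force: [-0.2, -0.1, -0.3]
opening: 0.0397
```

Emit:
servo_tool([
  [[0, 0, 0, 0, 0, 0], [0, 0, 0, 0, 0, 0], [0, 0, 0, 0, 0, 0], [0, 0, 0, 0, 0, 0]],
], gripper=0, newtons=25)

```text
time: 11.8
ee_pos: [0.4547, 0.3789, -0.0026]
tcp_rot: [179.9, -0.0, 160.3]
wrist_force: [-0.3, -0.5, -0.1]
opening: 0.0085
```

```bash
python3 look.py b8 105 215 205 265 70 80
```

```text
(no output)
```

View pics/b8.png

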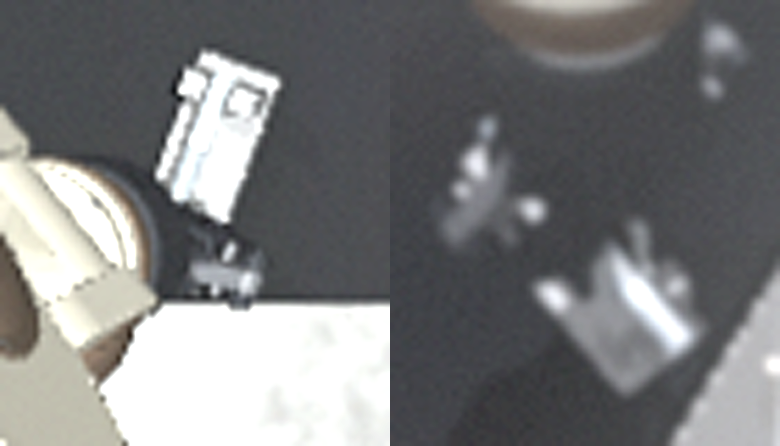

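Emit:
servo_tool([
  [[0, 0, 0, 0, 0, 0], [0, 0, 0, 0, 0, 0]],
])

```text
time: 12.1
ee_pos: [0.4547, 0.379, -0.0026]
tcp_rot: [179.9, -0.0, 160.3]
wrist_force: [0.2, -0.2, 0.3]
opening: 0.0088
```

Emit:
servo_tool([
  [[0, 0, 0, 0, 0, 0], [0, 0, 0, 0, 0, 0], [0, 0, 2, 0, 0, 0], [0, 0, 2, 0, 0, 0], [0, 0, 0, 0, 0, 0]],
], gripper=30)

```text
time: 12.6
ee_pos: [0.4544, 0.3787, -0.0072]
tcp_rot: [180.0, -0.1, 160.3]
wrist_force: [-1.1, 0.3, 0.1]
opening: 0.0298
```

Emit:
servo_tool([
  [[0, 0, 2, 0, 0, 0], [0, 0, 2, 0, 0, 0], [0, 0, 0, 0, 0, 0]],
])

```text
time: 12.9
ee_pos: [0.4545, 0.3788, -0.0111]
tcp_rot: [180.0, -0.1, 160.3]
wrist_force: [-0.4, 0.1, -0.7]
opening: 0.0302
```

Emit:
servo_tool([
  [[0, 0, 0, 0, 0, 0], [0, 0, 0, 0, 0, 0], [0, 0, 0, 0, 0, 0], [0, 0, 0, 0, 0, 0]],
], gripper=0)

```text
time: 13.3
ee_pos: [0.4546, 0.379, -0.0106]
tcp_rot: [179.9, -0.1, 160.3]
wrist_force: [-0.1, -0.2, 0.2]
opening: 0.0089
```

Emit:
servo_tool([
  [[0, 0, 0, 0, 0, 0], [0, 0, -10, 0, 0, 0], [0, 0, -30, 0, 0, 0], [0, 0, -40, 0, 0, 0], [0, 0, -10, 0, 0, 0]],
], newtons=60)

```text
time: 13.8
ee_pos: [0.4562, 0.38, 0.0848]
tcp_rot: [179.6, 0.1, 160.3]
wrist_force: [0.2, 0.7, 0.4]
opening: 0.008
```

```bash
python3 look.py b9 95 205 195 245 80 90; python3 plan.py .5189 -.1064 .065 84.73 42
```

```text
t 13.9 tcp [0.4557 0.3797 0.0821] [1.7973e+02 7.0000e-02 1.6029e+02] K 12 d [  63.2 -486.1  -17.1] rv [ 0.005 -0.002  1.319] F [-0.7 -0.  -0.4] open 0.0078 q [40. 10.  1. 81.  0. 59.]
[-18.6, -36.4, 1.3, 0.0, -0.0, 0.11]
[-22.5, -34.1, 1.3, 0.0, -0.0, 0.11]
[-26.1, -31.4, 1.3, 0.0, -0.0, 0.11]
[-29.4, -28.4, 1.3, 0.0, -0.0, 0.11]
[-32.3, -25.0, 1.3, 0.0, -0.0, 0.11]
[-34.9, -21.3, 1.4, 0.0, -0.0, 0.11]
[-37.0, -17.3, 1.4, 0.0, -0.0, 0.11]
[-38.7, -13.2, 1.4, 0.0, -0.0, 0.11]
[-39.9, -8.9, 1.4, 0.0, -0.0, 0.11]
[-40.6, -4.4, 1.4, 0.0, -0.0, 0.11]
[-40.8, 0.1, 1.4, 0.0, -0.0, 0.11]
[-40.6, 4.5, 1.4, 0.0, -0.0, 0.11]
```

View pics/b9.png

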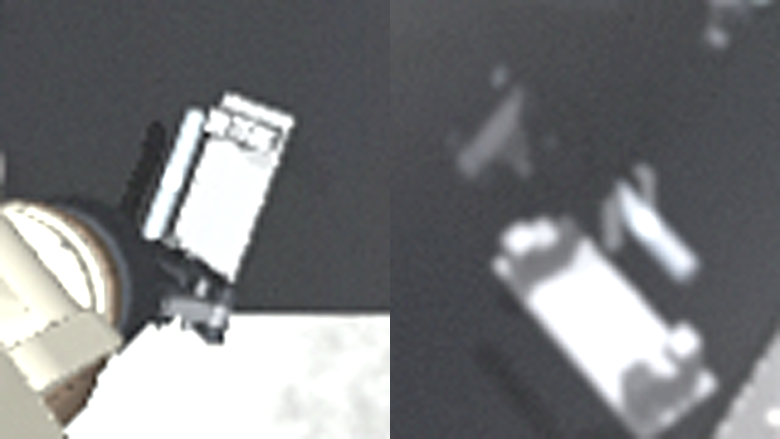

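```bash
python3 - <<'E'
from h import *
a=np.radians(160.3);tx=np.array([np.cos(a),np.sin(a),0]);e=np.array([.4557,.3797,.0821])
out=[]
for n,r in(("top",(95,205,175,295)),("scene",(195,245,275,335))):
    z=cv2.resize(cv2.imread(f"pics/{n}_b9.png")[r[1]:r[3],r[0]:r[2]],None,fx=4.9,fy=4.9,interpolation=cv2.INTER_CUBIC)
    c=e+[0,0,.0396]-tx*.012
    q=((proj(n,[c-.06*tx,c,c+.06*tx])-r[:2]+.5)*4.9-.5).astype(int);cv2.polylines(z,[q],False,(0,0,255),1);out.append(z)
cv2.imwrite("pics/b10.png",np.hstack(out))
E
```

```text
(no output)
```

View pics/b10.png

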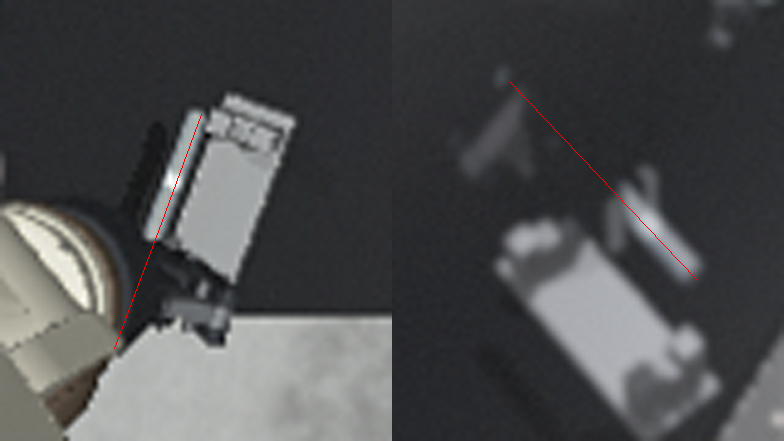

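Emit:
servo_tool([
  [[-18.5, -36.5, 0, 0, 0, 0.11], [-22.5, -34, 0, 0, 0, 0.11], [-26, -31.5, 0, 0, 0, 0.11], [-29.5, -28.5, 0, 0, 0, 0.11], [-32.5, -25, 0, 0, 0, 0.11]],
])

```text
time: 14.4
ee_pos: [0.4801, 0.1741, 0.0776]
tcp_rot: [-179.9, -0.1, 128.5]
wrist_force: [1.1, 0.9, -0.3]
opening: 0.008
```

Emit:
servo_tool([
  [[-35, -21.5, 0, 0, 0, 0.11], [-37, -17.5, 0, 0, 0, 0.11], [-38.5, -13, 0, 0, 0, 0.11], [-40, -9, 0, 0, 0, 0.11], [-40.5, -4.5, 0, 0, 0, 0.11]],
])

```text
time: 14.9
ee_pos: [0.5059, -0.0285, 0.0774]
tcp_rot: [-179.9, -0.1, 97.0]
wrist_force: [1.3, 0.7, 0.1]
opening: 0.008
```

Emit:
servo_tool([
  [[-41, 0, 0, 0, 0, 0.11], [-40.5, 4.5, 0, 0, 0, 0.11], [0, 0, 0, 0, 0, 0], [0, 0, 0, 0, 0, 0]],
])

```text
time: 15.3
ee_pos: [0.5162, -0.1085, 0.0772]
tcp_rot: [-179.8, -0.1, 84.6]
wrist_force: [0.1, -0.8, -0.3]
opening: 0.0083
```

```bash
python3 plan.py .5189 -.1064 .065 84.73 42; python3 look.py c1 275 185 275 130 90 100; python3 plan.py .5189 -.1064 .065 84.73 42
```

```text
t 15.3 tcp [ 0.5162 -0.1085  0.0772] [-1.7983e+02 -1.0000e-01  8.4580e+01] K 1 d [  2.7   2.1 -12.2] rv [-0.003 -0.002 -0.003] F [ 0.1 -0.8 -0.3] open 0.0083 q [-12.   2.  -8.  80.   0.  84.]
[2.4, 2.5, 12.2, -0.003, -0.002, -0.003]
t 15.4 tcp [ 0.5165 -0.1072  0.0778] [-1.7988e+02 -9.0000e-02  8.4730e+01] K 1 d [  2.4   0.8 -12.8] rv [-0.002 -0.002  0.   ] F [ 0.9 -0.8 -0.2] open 0.008 q [-12.   2.  -8.  80.   0.  83.]
[1.0, 2.3, 12.8, -0.002, -0.002, 0.0]
```

View pics/c1.png

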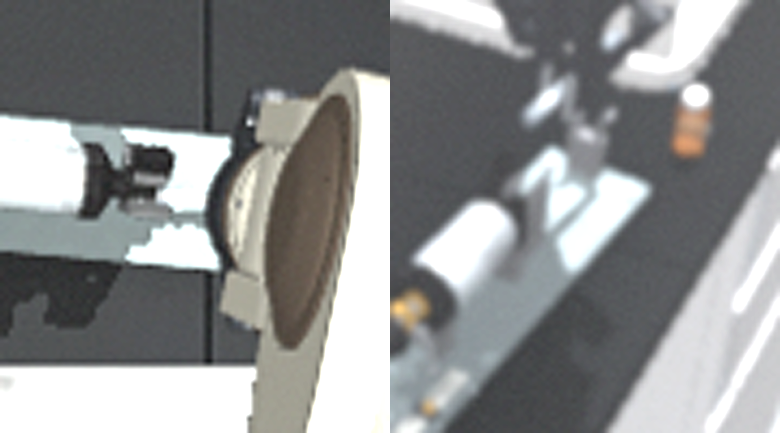

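Emit:
servo_tool([
  [[1, 2.3, 12, 0, 0, 0], [0, 0, 10, 0, 0, 0], [0, 0, 0, 0, 0, 0]],
])

```text
time: 15.7
ee_pos: [0.5183, -0.1061, 0.0544]
tcp_rot: [-179.8, -0.1, 84.7]
wrist_force: [-0.1, 0.3, -0.0]
opening: 0.0077
```

```bash
python3 plan.py .5189 -.1064 .0104 84.73 42; python3 look.py c2 275 185 285 140 70 60;python3 - <<'E'
from h import *
from workcell import bot
o=bot.get_obs();e=o["ee_pos"];print(e,o["tcp_rot"])
a=np.radians(o["tcp_rot"][2]);tx=np.array([np.cos(a),np.sin(a),0])
n="scene";r=(285,135,345,195);S=10
z=cv2.resize(cv2.imread(f"pics/scene_c2.png")[r[1]:r[3],r[0]:r[2]],None,fx=S,fy=S,interpolation=cv2.INTER_CUBIC)
c=e+[0,0,.0396]-tx*.012
q=((proj(n,[c-.06*tx,c,c+.06*tx])-r[:2]+.5)*S-.5).astype(int);cv2.polylines(z,[q],False,(0,0,255),1)
cv2.imwrite("pics/c3.png",cv2.convertScaleAbs(z,alpha=1.3))
E
```

```text
t 15.7 tcp [ 0.5183 -0.1061  0.0544] [-1.7978e+02 -9.0000e-02  8.4740e+01] K 2 d [  0.6  -0.3 -44. ] rv [-0.004 -0.002  0.   ] F [-0.1  0.3 -0. ] open 0.0077 q [-12.   2. -10.  78.   0.  84.]
[-0.2, 0.4, 22.0, -0.002, -0.001, 0.0]
[-0.1, 0.4, 22.0, -0.002, -0.001, 0.0]
[ 0.51903904 -0.10658493  0.05608622] [-1.79901802e+02 -7.66114702e-02  8.47078103e+01]
```

View pics/c3.png

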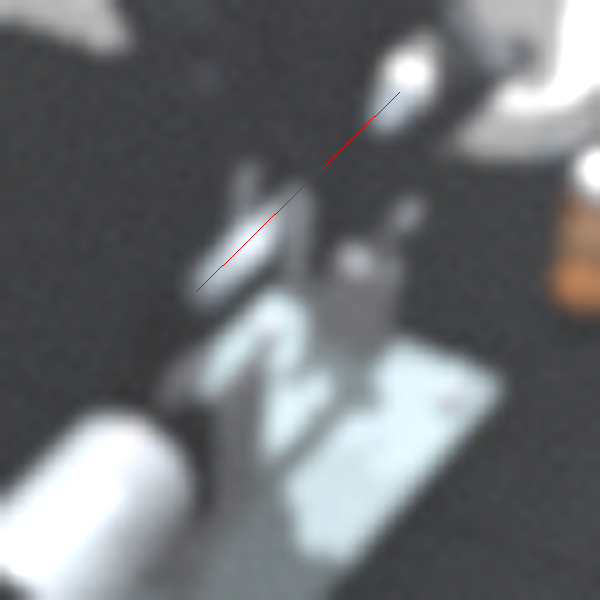

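Emit:
servo_tool([
  [[0, 0, 8, 0, 0, 0], [0, 0, 6, 0, 0, 0], [0, 0, 0, 0, 0, 0]],
])

```text
time: 16.1
ee_pos: [0.5188, -0.107, 0.0415]
tcp_rot: [-179.9, -0.1, 84.7]
wrist_force: [0.4, -0.6, -0.7]
opening: 0.0079
```

Emit:
servo_tool([
  [[0, 0, 4, 0, 0, 0], [0, 0, 4, 0, 0, 0], [0, 0, 0, 0, 0, 0]],
])

```text
time: 16.4
ee_pos: [0.5191, -0.1071, 0.034]
tcp_rot: [-179.9, -0.1, 84.7]
wrist_force: [0.0, 0.1, -0.2]
opening: 0.008
```

Emit:
servo_tool([
  [[0, 0, 4, 0, 0, 0], [0, 0, 4, 0, 0, 0], [0, 0, 0, 0, 0, 0]],
])

```text
time: 16.7
ee_pos: [0.5189, -0.1071, 0.026]
tcp_rot: [-179.9, -0.1, 84.7]
wrist_force: [0.4, -0.3, 0.5]
opening: 0.0082
```

Emit:
servo_tool([
  [[0, 0, 3, 0, 0, 0], [0, 0, 3, 0, 0, 0], [0, 0, 0, 0, 0, 0]],
])

```text
time: 17.0
ee_pos: [0.519, -0.1071, 0.0203]
tcp_rot: [-179.9, -0.1, 84.7]
wrist_force: [-3.1, -0.1, 1.2]
opening: 0.0084
```

Emit:
servo_tool([
  [[0, 0, 3, 0, 0, 0], [0, 0, 3, 0, 0, 0], [0, 0, 0, 0, 0, 0]],
])

```text
time: 17.3
ee_pos: [0.519, -0.107, 0.0138]
tcp_rot: [-179.9, -0.1, 84.7]
wrist_force: [-2.2, -0.9, -1.4]
opening: 0.008
```

```bash
python3 look.py c4 275 185 285 140 70 60
```

```text
(no output)
```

View pics/c4.png

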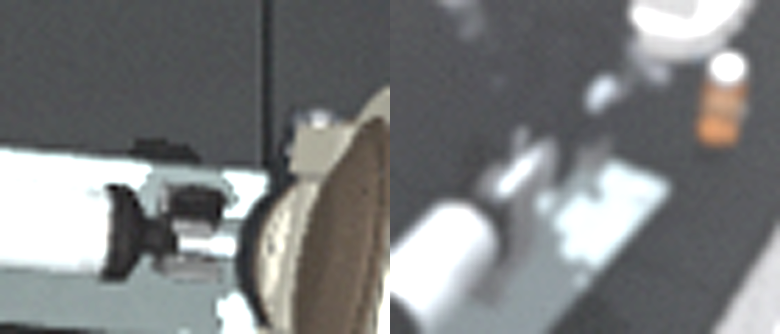

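Emit:
servo_tool([
  [[0, 0, 2, 0, 0, 0], [0, 0, 2, 0, 0, 0], [0, 0, 0, 0, 0, 0]],
])

```text
time: 17.7
ee_pos: [0.5198, -0.107, 0.0107]
tcp_rot: [180.0, -0.1, 84.7]
wrist_force: [0.0, 0.4, -0.0]
opening: 0.0078
```

Emit:
servo_tool([
  [[0, 0, 2, 0, 0, 0], [0, 0, 0, 0, 0, 0]],
])

```text
time: 17.9
ee_pos: [0.5201, -0.1071, 0.0102]
tcp_rot: [179.9, -0.1, 84.7]
wrist_force: [-4.3, 1.2, 10.1]
opening: 0.008
```

```bash
python3 look.py c5 275 195 285 140 50 55
```

```text
(no output)
```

View pics/c5.png

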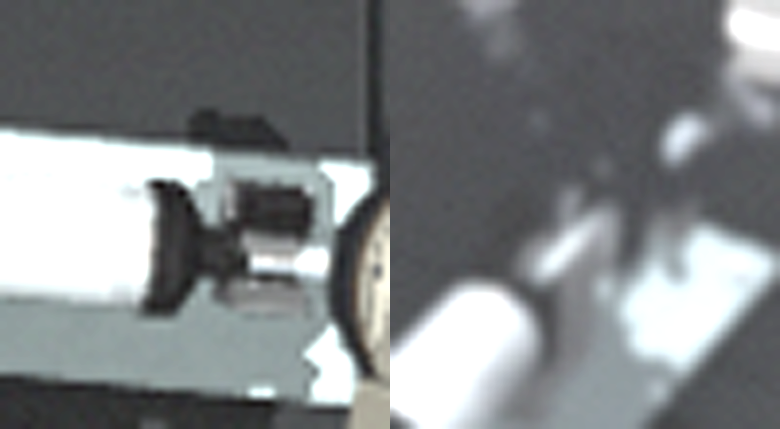

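Emit:
servo_tool([
  [[0, 0, 1.5, 0, 0, 0], [0, 0, 0, 0, 0, 0]],
])

```text
time: 18.2
ee_pos: [0.5202, -0.1071, 0.0101]
tcp_rot: [179.9, -0.1, 84.7]
wrist_force: [-8.0, 1.8, 20.7]
opening: 0.008
```

Emit:
servo_tool([
  [[0, 0, -2, 0, 0, 0], [0, 0, 0, 0, 0, 0]],
])

```text
time: 18.4
ee_pos: [0.5202, -0.1071, 0.0103]
tcp_rot: [179.9, -0.1, 84.7]
wrist_force: [-2.4, 0.5, 8.9]
opening: 0.008
```

Emit:
servo_tool([
  [[0, 0, 0, 0, 0, 0], [0, 0, 0, 0, 0, 0], [0, 0, 0, 0, 0, 0]],
], gripper=35)

```text
time: 18.7
ee_pos: [0.5193, -0.107, 0.0088]
tcp_rot: [-179.9, -0.1, 84.7]
wrist_force: [0.6, 0.7, -0.5]
opening: 0.0348
```

Emit:
servo_tool([
  [[0, 0, -15, 0, 0, 0], [0, 0, -30, 0, 0, 0], [0, 0, -40, 0, 0, 0], [25, 0, -10, 0, 0, 0], [40, 0, 0, 0, 0, 0]],
])

```text
time: 19.2
ee_pos: [0.5269, -0.0432, 0.108]
tcp_rot: [179.8, -0.1, 84.5]
wrist_force: [1.6, -1.2, 0.2]
opening: 0.0347
```

Emit:
servo_tool([
  [[40, 0, 0, 0, 0, 0], [40, 0, 0, 0, 0, 0], [40, 0, 0, 0, 0, 0], [10, 0, 0, 0, 0, 0]],
], gripper=50)

```text
time: 19.6
ee_pos: [0.5377, 0.0902, 0.1054]
tcp_rot: [180.0, -0.1, 84.8]
wrist_force: [-0.4, -0.6, -0.0]
opening: 0.0502
```

```bash
python3 look.py c6 285 195 280 135 70 60
python3 - <<'E'
from ov import *
p=np.array([0.52883,0.00113,np.radians(-95.27)]);c=[]
for n,r in(("top",(285,200,355,250)),("scene",(280,140,350,190))):
    z=cv2.resize(cv2.imread(f"pics/{n}_c6.png")[r[1]:r[3],r[0]:r[2]],None,fx=11,fy=11,interpolation=cv2.INTER_CUBIC)
    q=((proj(n,W(p,[(.06,0,.05),(.18,0,.05)]))-r[:2]+.5)*11-.5).astype(int)
    y=z.copy();cv2.polylines(y,[q],False,(0,0,255),1);c.append(y[:290] if 0 else cv2.resize(y,None,fx=1,fy=.54))
cv2.imwrite("pics/c7.png",np.vstack(c))
E
python3 plan.py .5385 .1057 .06 84.73
```

```text
t 19.7 tcp [0.5377 0.0883 0.1051] [-1.7999e+02 -8.0000e-02  8.4800e+01] K 2 d [  0.8  17.4 -45.1] rv [-0.    -0.001  0.001] F [ 0.3 -0.2  0.5] open 0.05 q [  9.   3.  -3.  83.   0. 104.]
[8.7, -0.4, 22.6, -0.0, -0.001, 0.001]
[8.7, -0.4, 22.5, -0.0, -0.001, 0.001]
```

View pics/c6.png

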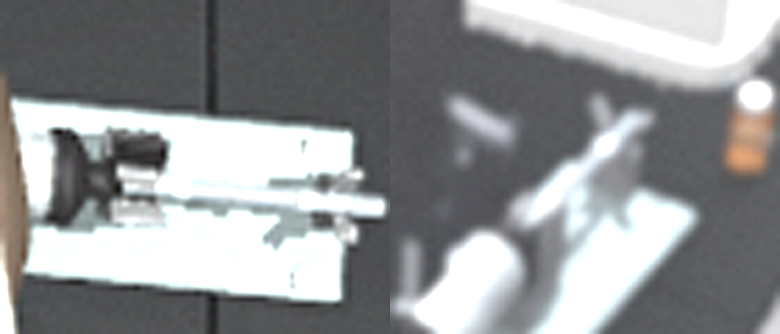

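View pics/c7.png

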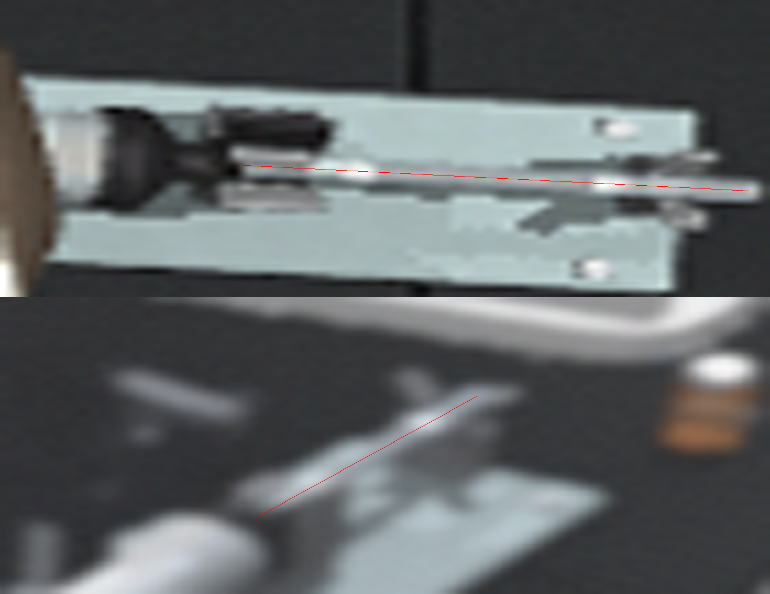

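```bash
python3 - <<'E'
from ov import *
p=np.array([0.52883,0.00113,np.radians(-95.27)])
n="scene";r=(285,145,335,185);S=16
for tag in("c6","0"):
    src=f"pics/scene_{tag}.png" if tag!="0" else "pics/scene0.png"
    z=cv2.convertScaleAbs(cv2.resize(cv2.imread(src)[r[1]:r[3],r[0]:r[2]],None,fx=S,fy=S,interpolation=cv2.INTER_CUBIC),alpha=1.2)
    for zz,dx,col in((.05,0,(0,0,255)),(.055,0,(0,255,0))):
        q=((proj(n,W(p,[(.06,0,zz),(.18,0,zz)]))-r[:2]+.5)*S-.5).astype(int);cv2.polylines(z,[q],False,col,1)
    cv2.imwrite(f"pics/c8_{tag}.png",z)
E
```

```text
(no output)
```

View pics/c8_c6.png

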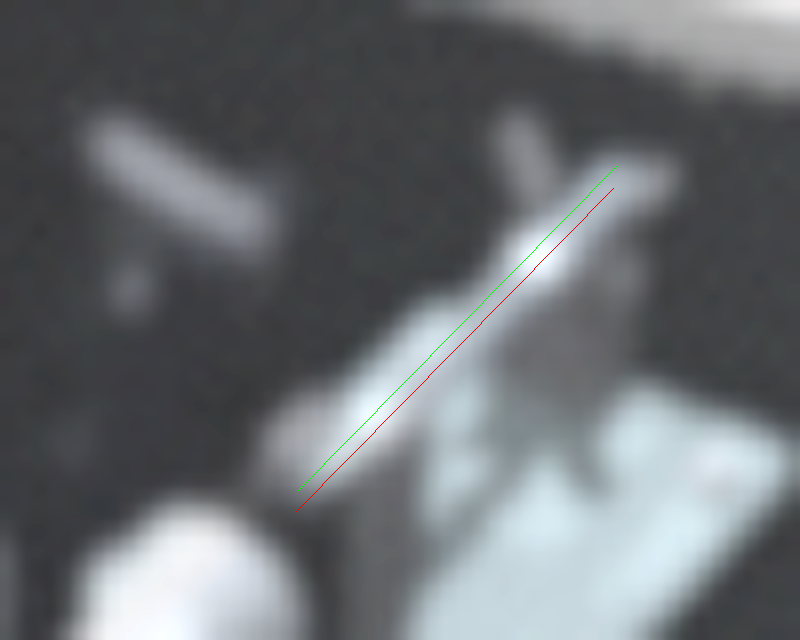

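View pics/c8_0.png

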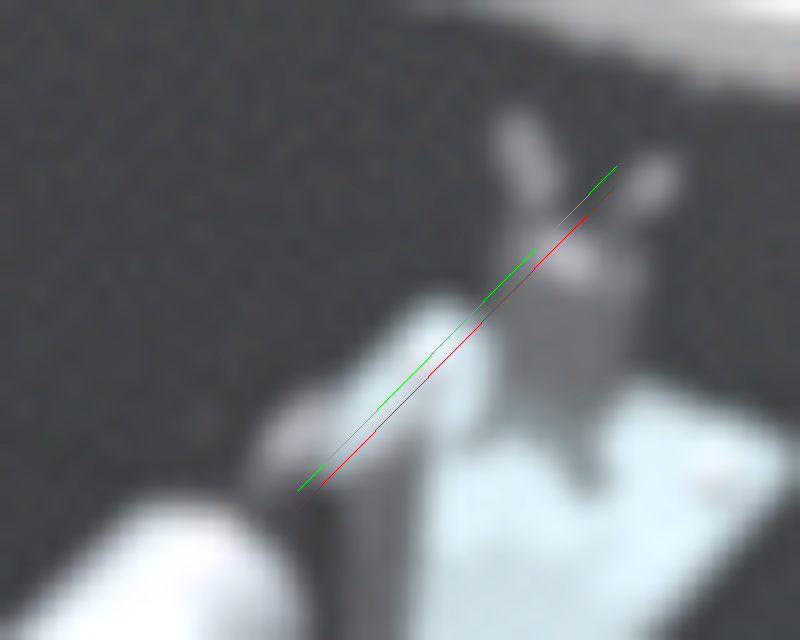

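Emit:
servo_tool([
  [[8.5, -0.5, 22, 0, 0, 0], [8.5, -0.5, 23, 0, 0, 0], [0, 0, 20, 0, 0, 0], [0, 0, 12, 0, 0, 0], [0, 0, 0, 0, 0, 0]],
])

```text
time: 20.2
ee_pos: [0.5372, 0.1028, 0.0262]
tcp_rot: [-179.8, -0.0, 84.6]
wrist_force: [0.1, -0.1, -0.4]
opening: 0.0498
```

```bash
python3 plan.py .5385 .1057 .0154 84.73; python3 look.py e1 215 205 255 175 50 60; python3 plan.py .5385 .1057 .0154 84.73
```

```text
t 20.2 tcp [0.5372 0.1028 0.0262] [-1.7982e+02 -2.0000e-02  8.4590e+01] K 1 d [  1.3   2.9 -10.8] rv [-0.003 -0.    -0.002] F [ 0.1 -0.1 -0.4] open 0.0498 q [ 11.   5. -10.  75.   0. 106.]
[3.0, 1.1, 10.8, -0.003, -0.0, -0.002]
t 20.3 tcp [0.5385 0.1034 0.0283] [-1.80e+02 -7.00e-02  8.46e+01] K 1 d [  0.    2.3 -12.9] rv [-0.    -0.001 -0.002] F [0.7 0.4 0.4] open 0.0504 q [ 11.   5. -10.  75.   0. 106.]
[2.3, -0.2, 12.9, -0.0, -0.001, -0.002]
```

View pics/e1.png

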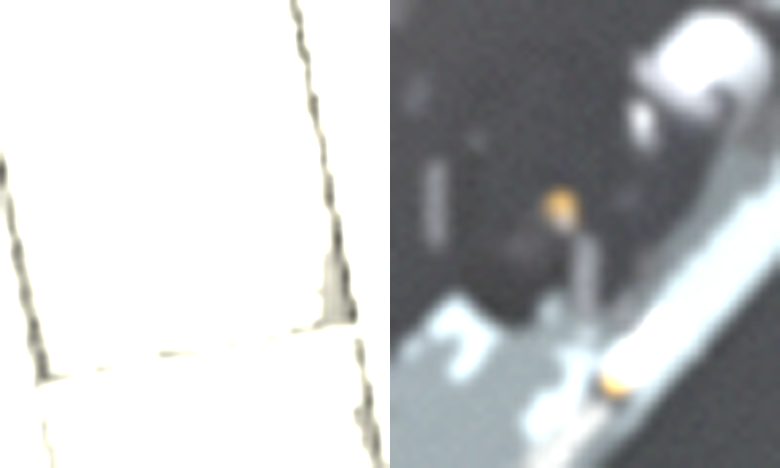

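Emit:
servo_tool([
  [[2, 0, 6, 0, 0, 0], [0, 0, 6, 0, 0, 0], [0, 0, 0, 0, 0, 0]],
])

```text
time: 20.6
ee_pos: [0.5379, 0.1061, 0.0147]
tcp_rot: [-179.9, -0.1, 84.7]
wrist_force: [-0.0, 0.6, -0.6]
opening: 0.0503
```

Emit:
servo_tool([
  [[0, 0, 0, 0, 0, 0], [0, 0, 0, 0, 0, 0], [0, 0, 0, 0, 0, 0], [0, 0, 0, 0, 0, 0]],
], gripper=0, newtons=70)

```text
time: 21.0
ee_pos: [0.5393, 0.1061, 0.0161]
tcp_rot: [179.9, -0.1, 84.7]
wrist_force: [6.0, -2.2, 1.3]
opening: 0.028
```

```bash
python3 plan.py .5385 .1057 .0154 84.73; python3 look.py e2 215 205 255 175 50 60; python3 - <<'E'
import cv2
z=cv2.imread("pics/scene_e2.png")[165:245,245:320];cv2.imwrite("pics/e2z.png",cv2.convertScaleAbs(cv2.resize(z,None,fx=7.5,fy=7.5,interpolation=cv2.INTER_CUBIC),alpha=1.2))
E
```

```text
t 21.0 tcp [0.5393 0.1061 0.0161] [ 1.7991e+02 -8.0000e-02  8.4650e+01] K 1 d [-0.8 -0.4 -0.7] rv [ 0.002 -0.001 -0.001] F [ 6.  -2.2  1.3] open 0.028 q [ 11.   6. -11.  73.   0. 106.]
[-0.5, -0.8, 0.7, 0.002, -0.001, -0.001]
```

View pics/e2z.png

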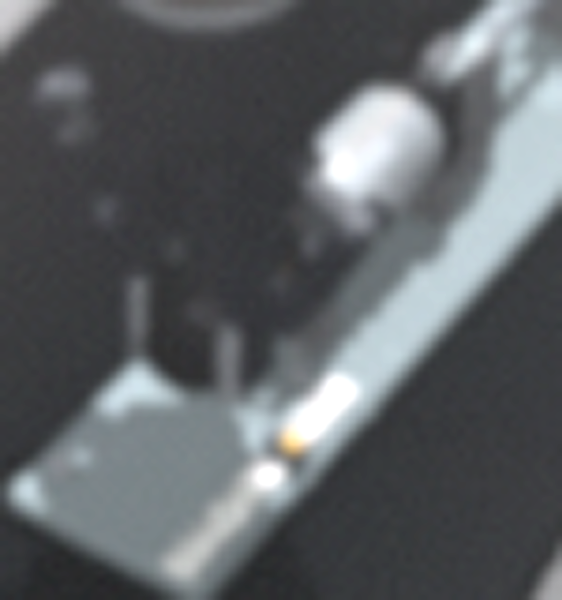

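```bash
python3 - <<'E'
from ov import *
p=np.array([0.52883,0.00113,np.radians(-95.27)]);c,s=np.cos(p[2]),np.sin(p[2])
def L(X): d=X[:2]-p[:2];return np.array([c*d[0]+s*d[1],-s*d[0]+c*d[1]])
for n,r,f in(("top",(235,232,245,241),"top0"),("scene",(276,214,292,230),"scene0"),("scene",(276,214,292,230),"scene_e2")):
    im=cv2.imread(f"pics/{f}.png").astype(float)[r[1]:r[3],r[0]:r[2]];w=np.clip(im[...,2]-im[...,0]-25,0,None);yy,xx=np.mgrid[r[1]:r[3],r[0]:r[2]]
    u,v=(w*xx).sum()/w.sum(),(w*yy).sum()/w.sum();print(f,u,v,L(unproj(n,(u,v),.024)[0]))
# knob dark extents along the axis in top0
im=cv2.cvtColor(cv2.imread("pics/top0.png"),cv2.COLOR_BGR2GRAY).astype(np.float32)
xs=np.arange(-.14,-.05,.001)
for yo in(-.010,0,.010):
    P=proj("top",W(p,[(x,yo,.05+np.sqrt(.0165**2-yo**2)) for x in xs])).astype(np.float32)
    val=cv2.remap(im,P[:,:1],P[:,1:],cv2.INTER_CUBIC)[:,0];print(yo,[(round(x*1000),int(k)) for x,k in zip(xs,val)][10:50:1])
E
```

```text
top0 239.47868453105968 236.4640682095006 [-0.10702572 -0.04057193]
scene0 283.39716312056737 223.7659574468085 [-0.10861447 -0.04160043]
scene_e2 283.4347826086956 223.68115942028984 [-0.10830316 -0.04151755]
-0.01 [(-130, 116), (-129, 117), (-128, 117), (-127, 117), (-126, 117), (-125, 118), (-124, 125), (-123, 124), (-122, 104), (-121, 78), (-120, 52), (-119, 42), (-118, 40), (-117, 36), (-116, 36), (-115, 35), (-114, 35), (-113, 34), (-112, 34), (-111, 35), (-110, 36), (-109, 37), (-108, 37), (-107, 36), (-106, 36), (-105, 37), (-104, 38), (-103, 39), (-102, 38), (-101, 37), (-100, 35), (-99, 31), (-98, 27), (-97, 25), (-96, 27), (-95, 29), (-94, 28), (-93, 27), (-92, 38), (-91, 55)]
0 [(-130, 116), (-129, 117), (-128, 116), (-127, 115), (-126, 115), (-125, 120), (-124, 122), (-123, 112), (-122, 98), (-121, 79), (-120, 66), (-119, 59), (-118, 53), (-117, 54), (-116, 53), (-115, 46), (-114, 40), (-113, 42), (-112, 50), (-111, 60), (-110, 63), (-109, 62), (-108, 62), (-107, 63), (-106, 63), (-105, 64), (-104, 64), (-103, 64), (-102, 64), (-101, 61), (-100, 54), (-99, 47), (-98, 40), (-97, 34), (-96, 35), (-95, 46), (-94, 61), (-93, 71), (-92, 62), (-91, 68)]
0.01 [(-130, 98), (-129, 110), (-128, 123), (-127, 145), (-126, 170), (-125, 189), (-124, 197), (-123, 189), (-122, 161), (-121, 120), (-120, 82), (-119, 50), (-118, 41), (-117, 35), (-116, 32), (-115, 33), (-114, 32), (-113, 30), (-112, 26), (-111, 23), (-110, 20), (-109, 16), (-108, 14), (-107, 11), (-106, 7), (-105, 5), (-104, 13), (-103, 26), (-102, 35), (-101, 30), (-100, 21), (-99, 16), (-98, 19), (-97, 23), (-96, 28), (-95, 34), (-94, 36), (-93, 23), (-92, 27), (-91, 64)]
```

Emit:
servo_tool([
  [[3, 1, 0, 0, 0, 0], [4, 0, 0, 0, 0, 0], [4, 0, 0, 0, 0, 0], [4, 0, 0, 0, 0, 0], [0, 0, 0, 0, 0, 0]],
])

```text
time: 21.6
ee_pos: [0.5407, 0.1207, 0.0161]
tcp_rot: [-180.0, -0.0, 84.7]
wrist_force: [-0.8, -4.8, 5.9]
opening: 0.0282
```

Emit:
servo_tool([
  [[4, 0, 0, 0, 0, 0], [4, 0, 0, 0, 0, 0], [3, 0, 0, 0, 0, 0], [0, 0, 0, 0, 0, 0]],
])

```text
time: 22.0
ee_pos: [0.5417, 0.1314, 0.0161]
tcp_rot: [-180.0, 0.0, 84.6]
wrist_force: [-0.6, -6.6, 5.8]
opening: 0.0283
```

```bash
python3 plan.py .5385 .1057 .0154 84.73;python3 look.py e3 215 205 255 175 50 60; python3 - <<'E'
import cv2
z=cv2.imread("pics/scene_e3.png")[185:245,245:320];cv2.imwrite("pics/e3z.png",cv2.convertScaleAbs(cv2.resize(z,None,fx=10,fy=10,interpolation=cv2.INTER_CUBIC),alpha=1.3))
E
```

```text
t 22.0 tcp [0.5417 0.1314 0.0161] [-1.7998e+02  1.0000e-02  8.4640e+01] K 1 d [ -3.2 -25.7  -0.7] rv [-0.     0.    -0.002] F [-0.6 -6.6  5.8] open 0.0283 q [ 14.   7. -10.  74.  -0. 109.]
[-25.9, -0.8, 0.7, -0.0, 0.0, -0.002]
```

View pics/e3z.png

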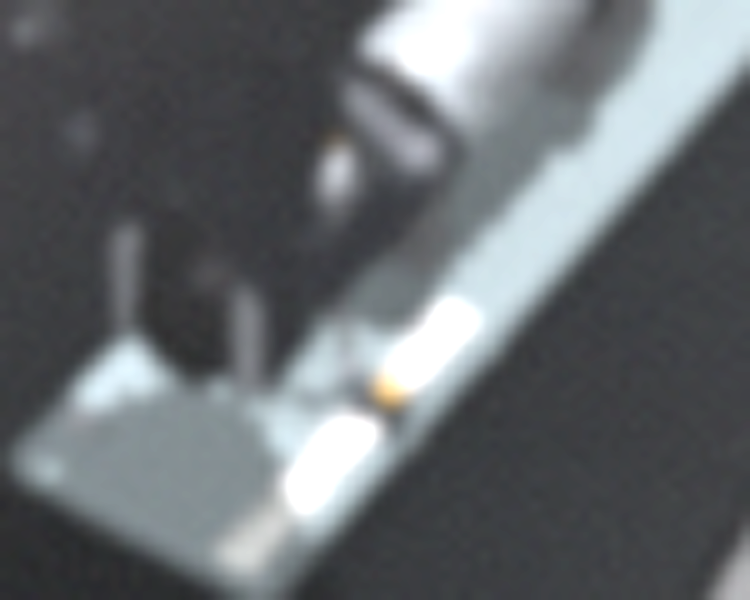

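Emit:
servo_tool([
  [[3, 0, 0, 0, 0, 0], [3, 0, 0, 0, 0, 0], [0, 0, 0, 0, 0, 0], [0, 0, 0, 0, 0, 0]],
])

```text
time: 22.5
ee_pos: [0.5422, 0.1371, 0.0161]
tcp_rot: [-180.0, 0.0, 84.6]
wrist_force: [-0.2, -6.9, 6.3]
opening: 0.0288
```

```bash
python3 plan.py .5385 .1057 .0154 84.73;python3 look.py e4 215 205 255 175 50 60; python3 - <<'E'
from ov import *
p=np.array([0.52883,0.00113,np.radians(-95.27)])
r=(265,205,305,235);S=20;o=[]
for t in("e3","e4"):
    z=cv2.convertScaleAbs(cv2.resize(cv2.imread(f"pics/scene_{t}.png")[r[1]:r[3],r[0]:r[2]],None,fx=S,fy=S,interpolation=cv2.INTER_CUBIC),alpha=1.3)
    if t=="e4": y=z.copy()
    o.append(cv2.resize(z,None,fx=.66,fy=.5))
x=-.0757-.0313
q=((proj("scene",W(p,[(x,0,.05),(x,-.022,.02),(x,-.03,.017)]))-r[:2]+.5)*S-.5).astype(int)
cv2.polylines(y,[q],False,(0,0,255),1);o.append(cv2.resize(y,None,fx=.66,fy=.5))
cv2.imwrite("pics/e5.png",np.vstack(o)[:900])
cv2.imwrite("pics/e5a.png",np.vstack(o[:2]));cv2.imwrite("pics/e5b.png",y)
E
```

```text
t 22.5 tcp [0.5422 0.1371 0.0161] [-1.7998e+02  2.0000e-02  8.4630e+01] K 1 d [ -3.7 -31.4  -0.7] rv [-0.     0.    -0.002] F [-0.2 -6.9  6.3] open 0.0288 q [ 14.   7.  -9.  74.  -0. 110.]
[-31.6, -0.7, 0.7, -0.0, 0.0, -0.002]
```

View pics/e5a.png

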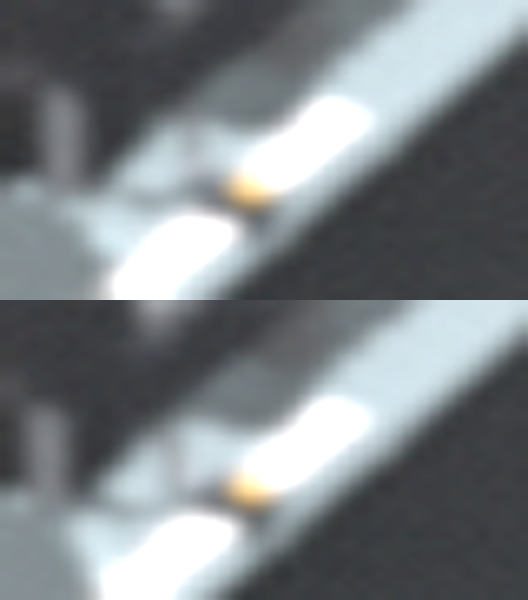

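View pics/e5b.png

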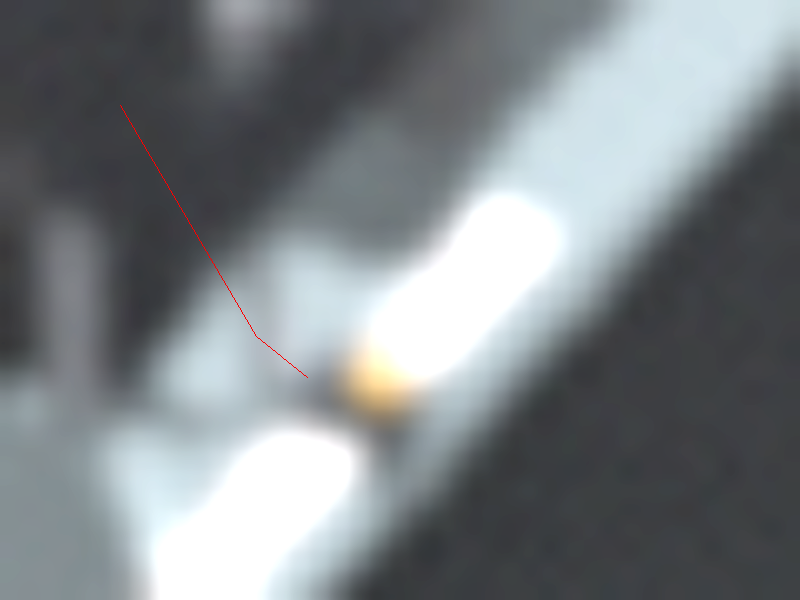

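```bash
python3 - <<'E'
from ov import *
p=np.array([0.52883,0.00113,np.radians(-95.27)]);c,s=np.cos(p[2]),np.sin(p[2])
def L(X): d=X[:2]-p[:2];return (np.array([c*d[0]+s*d[1],-s*d[0]+c*d[1]])*1000).round(1)
for z in(.03,.04,.017): print(z,[L(unproj("top",q,z)[0]) for q in((252.4,228.),(252.1,229.8),(253.,222.2))])
for z in(.017,.022,.027): print("scene e4",z,[L(unproj("scene",q,z)[0]) for q in((278.0,221.),(278.2,222.5))])
a=cv2.imread("pics/top0.png")[215:240,232:262];cv2.imwrite("pics/p0.png",cv2.resize(a,None,fx=24,fy=24,interpolation=cv2.INTER_CUBIC))
b=cv2.imread("pics/scene0.png")[200:230,265:305];cv2.imwrite("pics/p1.png",cv2.convertScaleAbs(cv2.resize(b,None,fx=20,fy=20,interpolation=cv2.INTER_CUBIC),alpha=1.3))
E
```

```text
0.03 [array([-75.6, -15.3]), array([-76., -20.]), array([-75.5,  -0.2])]
0.04 [array([-75.7, -15. ]), array([-76. , -19.6]), array([-75.6,   0. ])]
0.017 [array([-75.6, -15.8]), array([-75.9, -20.5]), array([-75.4,  -0.5])]
scene e4 0.017 [array([-102.5,  -21.2]), array([-106.8,  -24.6])]
scene e4 0.022 [array([-106.6,  -23.7]), array([-110.9,  -27.1])]
scene e4 0.027 [array([-110.8,  -26.3]), array([-115. ,  -29.6])]
```

View pics/p0.png

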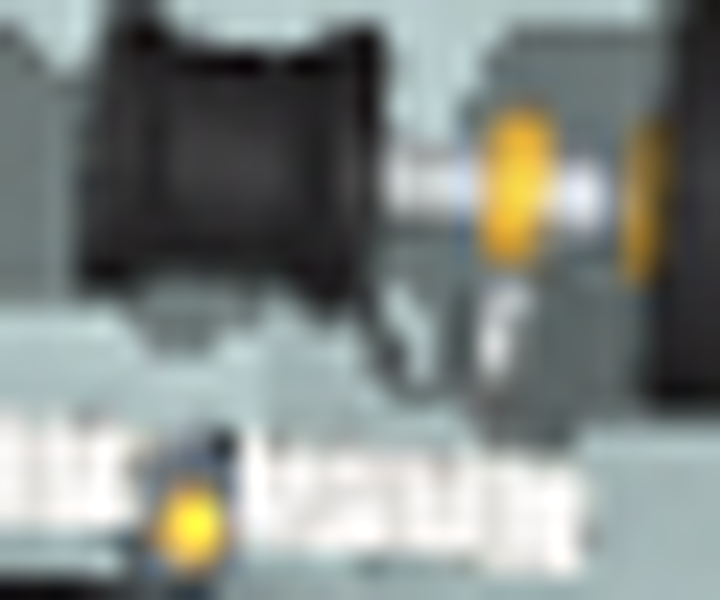

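View pics/p1.png

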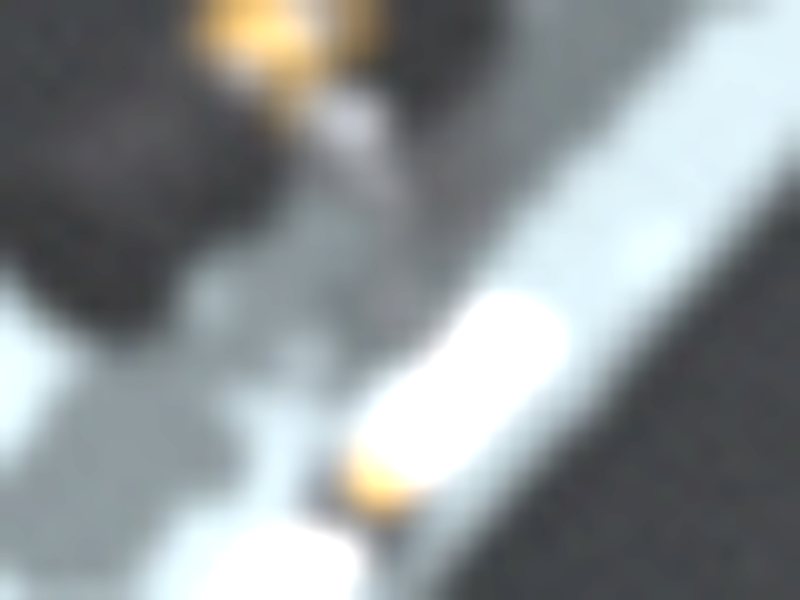

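Emit:
servo_tool([
  [[0, 0, 0, 0, 0, 0], [0, 0, 0, 0, 0, 0], [0, 0, 0, 0, 0, 0], [0, 0, 0, 0, 0, 0], [0, 0, 0, 0, 0, 0]],
])

```text
time: 23.1
ee_pos: [0.5422, 0.137, 0.0161]
tcp_rot: [-180.0, 0.0, 84.6]
wrist_force: [-0.2, -7.3, 5.6]
opening: 0.0285
```

```bash
python3 - <<'E'
from ov import *
p=np.array([0.52883,0.00113,np.radians(-95.27)])
# pointer shift rest->now by projecting candidates; compare profile along vertical-line band
a=proj("scene",W(p,[(-.0756,-.023,.022),(-.107,-.023,.022)]));print(a,a[1]-a[0])
E
python3 look.py f1 285 195 265 140 70 100
```

```text
[[284.1324653  214.03060038]
 [277.69474195 220.96838767]] [-6.43772335  6.93778728]
```

View pics/f1.png

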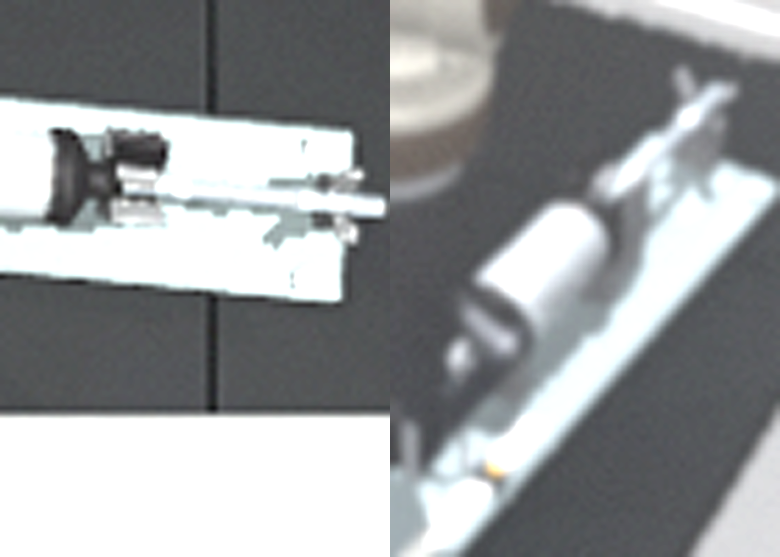

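```bash
python3 -c "
from workcell import bot
print(bot.job_done())
o=bot.get_obs();print(o['time'],o['ee_pos'],o['wrist_force'],o['opening'])"
```

```text
the job is handed in; nothing more can be done
None
the job is handed in; nothing more can be done
```

The tube is in the clips and released, and the knob is drawn to the rider and still held. I handed the job in at about 23 s.

**Seating the tube:** I took the tube at its middle and pressed it down past the jaw until it met a hard stop at about 20 N. Then I let go and lifted clear. Pictures afterwards show it lying along the pump's axis through the fork, about 3 mm along from the nominal seat. The roller was back in its closed position. In the scene view the tube reads about 1 px (about 5 mm) high, and the pump parts show a similar offset there. I put that down to the camera, because the tube's height when I pressed it home worked out at about 50 mm.

**Drawing the knob:** I gripped it at 70 N and pulled it 31 mm. My measurement of the pointer-to-rider distance called for 31–32 mm. The wrist read about 7.2 N against the spring, as expected for that stroke. The faint pointer line in the scene view lies where it should for alignment. The rider's screw had not moved when I checked it before the pull, and the arm was steady over the last 0.5 s.

**What disagreed:**
- **Reported height:** the tool's reported height was about 40 mm lower than where the fingers really were. My first two grasps closed on nothing above the tube. I worked out the offset from a force-checked descent and used it from then on.
- **Pump axis:** the pictures put the pump's axis about 7 mm off the middle of its plate. I followed the visible axis.
- **Rider position:** the two cameras differed by about 1.5 mm.
- **Wrist joint:** early on it reached its range limit and tilted the tool, so I turned to the equivalent grasp.

I did not check the bystanders in the final pictures. The moves stayed clear of them, and I felt no unexpected contact.

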